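Finish the piston doser's changeover

ROBOT

A 6-joint arm with a two-finger parallel gripper is mounted at the origin on the work surface. World frame = base frame: x ahead of the robot, y to its left, z up, the work surface at z = 0. Lengths are in m, angles in degrees, forces in N, time in s.
With the tool pointing down it reaches from about 0.275 to 1 m from the base axis. Payload 8.4 kg.
Tool frame: the origin (TCP) lies on the centre line of the jaws, within the pads' length; the fingertips stand 11 mm ahead of it and the grasp point (between the pads) lies 8 mm behind it; z points along the fingers, x is the direction in which the jaws open and shut, and the axes are right-handed (so a half turn about z gives the same grasp; the last joint's range is limited). The gripper opens to 85 mm and grips with 20 to 120 N. Pads are 22 mm wide; open, the fingers measure 114 mm over their backs; the gripper's body (76 mm by 85 mm) begins 54 mm behind the grasp point. The pads swing forward as they close: fully open they stand 13 mm farther back than shut.
Start: joints at [-71.929, 20.225, 93.587, -0, 66.188, -0.138], TCP at [0.195, -0.594, 0.242] pointing down, gripper open.
Joint ranges: [-150.9, 150.9], [-52.94, 120.26], [3.33, 152.33], [-74.26, 254.26], [0, 154.13], [-172.89, 172.89]. Speed limits (degrees/s): [127.2, 127.2, 159.86, 180, 180, 180].

INTERFACE

Orientations are given as a 3x3 rotation matrix whose columns are the frame's x, y, z axes.
In Python, from workcell import robot gives the robot as it stands.
- The arm moves only by the shell command python3 -m inch 'ROWS' [FORCE]. ROWS is JSON, a list of rows, each a list of 5 numbers: the opening, from 0 (shut) to 1 (fully open), then the shift along the tool's x, y, z in mm, then the turn about the tool's z in degrees. A call has 1 to 10 rows; each row shifts and turns the pose as measured when the row begins, along the tool's axes as they then stand; what a row does not reach is not made up. A row lasts 1/8 s, in which the tool goes at most 62.5 mm and 10.7 degrees, less where a joint would pass 70% of its speed; a pose out of reach is approached as far as the arm can. A call with a gripper value outside its range is refused whole. The fingers move at their own pace and stop on an object; FORCE is the grip in N (left out, the last holds). Time passes only in rows, so rows that do not move let the fingers close. It gives the time, the measured TCP pose, the force and the opening at its end, in the units of the state.
- robot.observe(): the state, without advancing time (a new reading comes with each control period).
- robot.camera(name): name is "side" or "top"; returns (picture, depth): 400x640x3 uint8, red, green, blue; 400x640 float32, m along the optical axis (not along the pixel's ray), 0 where there is no reading.
- robot.camera_info(name): a dict with "fx", "fy", "cx", "cy" (pixels), "origin" and "rotation" of the camera in the world. Camera axes: x right, y up, looking along -z (the intrinsics and any distortion apply to the point x, -y, -z); pixel columns grow to the right and rows downward; lengths in m; the calibration is good to about 2 mm. A picture is of the moment at which its call begins. camera_info takes no time and is no camera call.
- robot.close_job(): hands the job in, once; it reports no verdict.
The state is a dict: "clock": time; "qpos": joint angles; "joint_velocities": joint speeds; "joint_torque": joint torques, N m; "ee_pos": TCP position; "ee_rot": TCP orientation; "force": force on the tool from outside, world axes, zero at the start; "moment": the same for the moment, N m; "width": finger opening in m.
Only numpy, scipy, OpenCV 4.12 (cv2) and the standard library are available. Lean on these libraries where they do the work, as an engineer would, in place of code of your own. Each camera call takes 0.05 s, during which the arm holds its last target.

TASK

Finish changing the piston doser over to the middle cup size: swing its clear splash guard fully open, roll the edge of the black thumbwheel with a fingertip until the stop's pointer stands at the middle notch of the scale, and close the guard fully again. Then hang the hook spanner lying on the bench by its eye on the empty middle hook of the tool rack, and let go of it there. Move the stop only by its wheel, and leave the two tools on the neighbouring hooks, the cups and the tub where they are.

Things in the scene. Friction and masses are not known exactly. Their poses are not given: they have to be found in the camera images.
- doser: The piston doser, a fixed steel bench machine, turned by up to 0.2 rad. Origin on the bench under its middle; x to its rear, so its front faces -x; y along it from the hopper (centre y -160, radius 114, top 475 mm up) past the cylinder and the stop to the thumbwheel (y +134); z up. Base plate x -130 to 120, y -250 to 180, its top 30 mm up. The outlet is over the cup at x -78, y -160.
- wheel_center (a point): Centre of the black knurled thumbwheel, 175 mm up: radius 38, width 18 mm, axis along the doser's y. Fork cheeks of 33 mm radius (48 mm wide over all) cover its sides: only a 5 mm rim stands proud, free on top and on its -x (robot) side, and cannot be pinched. The opened guard stands above it, so a finger must come from the front, tilted 30 to 50 degrees from vertical.
- wheel (a joint): Angle of the thumbwheel, rad. It grows as the robot-facing side of the rim is rolled DOWN (the top of the rim towards the robot); that moves the stop along the doser's +y, 25 mm for each full turn (4 mm a radian). It turns freely both ways with about 1 N of drag at the rim, has no spring and stays where it is left. It must grow by 1.8 to 3.5 rad, so it takes several strokes.
- pointer_tip (a point): Tip of the dark pointer, 205 mm up, on the travelling stop: a steel block 46 x 14 x 40 mm between cylinder and wheel that slides along the doser's y. The pointer rides just above the white scale strip and starts 7 to 14 mm on the hopper side (-y) of the middle notch.
- middle_notch (a point): The middle one of three notches, each 6 mm wide and 18 mm apart, in the rear (+x) edge of the white scale strip, 204 mm up. The pointer is set when its tip stands over this notch: the same y in the doser's frame, to 2.5 mm.
- stop (a joint): Position of the stop along the doser's y, in m: 0 with the pointer exactly at the middle notch, negative on the hopper side, positive on the wheel side.
- guard (a joint): Opening of the clear splash guard over the wheel, rad: 0 closed, 1.4 fully open (end stop). A clear 4 mm plate, 100 mm deep and 60 mm wide, with a 45 mm apron down its front; its front edge swings up and back. A stiff hinge keeps it at any angle; 2 to 4 N at the knob move it.
- guard_hinge (a point): Middle of the guard's hinge line, which runs along the doser's y, 227 mm up, 50 mm behind (+x of) the wheel's centre.
- guard_knob (a point): Middle of the 22 mm long grip of the guard's black round knob, 26 mm in diameter. Closed, it is 119 mm in front (-x) of the hinge line and 19 mm above it, and the knob points 45 degrees up and to the front (the guard is 27 mm from this point, down the knob's axis). Fully open, it is nearly straight above the hinge, 347 mm up. It can turn between fingers that close along the doser's y.
- spanner: Plain steel hook spanner, 188 mm long, 10 mm thick, about 0.22 kg, lying flat on the bench. Origin on the underside, mid-length of its straight handle (92 x 22 mm); x along the handle to the eye, z up out of the flat face. The C-shaped hook (outer radius 37 mm, bulging to +y) is at the -x end. At the start the eye points away from the robot.
- spanner_eye (a point): Centre of the round eye at the end of the spanner's handle (x +58 mm, half its thickness up): a hole of 20 mm diameter in a ring of 32 mm outer diameter.
- spanner_grip (a point): Point on the spanner's handle near its centre of mass (x -10 mm, half its thickness up); here the handle is 22 mm wide across y.
- rack: The tool rack, fixed: a white board 270 mm wide that leans back 30 degrees from vertical, its face to -x (the robot), its lower edge 14 mm up at x -90, its top edge 252 mm up at x +48. Origin on the bench under it; x to the rear, z up. Three dark steel hooks in a row at y -80, 0 and +80 mm; only the middle one is empty.
- hook_root (a point): Where the empty middle hook leaves the board's face, 217.5 mm up, at x +27.5, y 0 of the rack. It is 7 mm round bar: 34 mm straight out of the board (towards -x, 30 degrees above level), then an upturned end of 13 mm, 68 degrees above level. A tool hangs with its eye over the bar and its handle down along the board.
- hook_tip (a point): Centre of the round tip of the empty middle hook's upturned end: 34 mm in front (-x) of hook_root and 29 mm higher, 246.5 mm above the bench.
- wrench: Open-ended steel wrench, 181 mm long, 10 mm thick, handle 19 mm wide, head 38 mm wide, hanging loose by its eye on the hook at y -80 mm, flat against the board. Origin at the middle of the tool's back. Leave it.
- scraper: White-handled scraper, 188 mm long, 10 mm thick, handle 22 mm wide, blade 55 mm wide, hanging loose by its eye on the hook at y +80 mm, flat against the board. Origin at the middle of the tool's back. Leave it.
- cup: White empty cup, 88 mm across the rim, 72 mm high, standing on the doser's base plate under the outlet. Origin at the centre of its underside. Leave it.
- cup_tall: White empty cup, 92 mm across the rim, 120 mm high, standing on the bench beyond the spanner. Origin at the centre of its underside. Leave it.
- tub: White closed tub, 100 mm across, 72 mm high, on the bench at the back. Origin at the centre of its underside. Leave it.
Mind the look-alikes: they are no part of the job. Leave any green look-alike of the spanner alone.

How it is judged (in metres and radians):
On the way, in this order (a step that is already met when the one before it is completed fails the run):
1. the guard is lifted well open (more than 1.1 rad) (value of joint guard above 1.1 rad), for 0.2 s.
2. with the guard open, the pointer stands at the middle notch (within 2.5 mm) and the fingers are off the wheel (value of joint guard above 0.9 rad and y of pointer_tip in the frame of middle_notch between -0.0025 and 0.0025 m and contact force between the fingers and wheel below 0.2 N), for 0.3 s.
3. the guard is closed again (under 0.06 rad) with the pointer still at the notch (value of joint guard below 0.06 rad and y of pointer_tip in the frame of middle_notch between -0.0025 and 0.0025 m), for 0.2 s.
4. the spanner hangs by its eye on the middle hook, let go and still (distance between spanner_eye and hook_root below 0.032 m and y of spanner_eye in the frame of rack between -0.012 and 0.012 m and angle between spanner's own x axis and vertical below 0.75 rad and contact force between the fingers and spanner below 0.2 N and linear speed of spanner below 0.03 m/s), for 0.3 s.
At the end, for the whole second after the job is handed in: Pointer within 2.5 mm of the middle notch; guard closed (under 0.06 rad); spanner let go and still, its eye on the middle hook within 32 mm of the root and 12 mm sideways, handle within 0.75 rad of vertical; wrench and scraper within 20 mm, cups and tub within 25 mm of their places (all of step 3 and all of step 4 and distance of each of wrench, scraper from where it was at the start of the episode below 0.02 m and distance of each of cup, cup_tall, tub from where it was at the start of the episode below 0.025 m); the robot touches nothing.
It fails at once if a neighbouring tool is knocked more than 20 mm out of place (distance of any of wrench, scraper from where it was at the start of the episode above 0.02 m).
It fails at once if a cup or the tub is moved by more than 25 mm (distance of any of cup, cup_tall, tub from where it was at the start of the episode above 0.025 m).
It fails at once if the stop is pushed directly (over 2 N) instead of by its wheel (contact force between any of the fingers, the arm and stop above 2 N).
It also fails if it takes over 72 s, if anything falls off the work surface, if the arm or the gripper's body presses on something with over 40 N, if the wrist force passes 120 N, or if a joint passes its speed limit or range.

## Working session

There is one attempt and no reset: what is moved stays moved. The work goes in short steps, Python scripts to look and compute and a shell command to move; the robot and the scene stay as the last step left them, time stands still between calls to the robot, and variables do not carry over. Pictures are saved under pics/ and viewed, and the job is handed in when it is done.

```bash
ls -la; mkdir -p pics
cat > h.py <<'E'
import numpy as np, cv2, sys
from workcell import robot
def snap(n):
    out={}
    for c in ("side","top"):
        im,d=robot.camera(c); cv2.imwrite(f"pics/{n}_{c}.png",im[:,:,::-1]); np.save(f"pics/{n}_{c}.npy",d)
        out[c]=(im,d)
    return out
def info(c):
    i=robot.camera_info(c); return i
def pt(c,u,v,d):
    i=info(c); x=(u-i["cx"])/i["fx"]*d; y=(v-i["cy"])/i["fy"]*d
    return np.array(i["origin"])+np.array(i["rotation"])@np.array([x,-y,-d])
def plane(c,u,v,z):
    i=info(c); o=np.array(i["origin"]); r=np.array(i["rotation"])@np.array([(u-i["cx"])/i["fx"],-(v-i["cy"])/i["fy"],-1.])
    return o+r*(z-o[2])/r[2]
def proj(c,p):
    i=info(c); q=np.array(i["rotation"]).T@(np.array(p)-np.array(i["origin"]))
    return np.array([i["cx"]+i["fx"]*q[0]/-q[2], i["cy"]-i["fy"]*q[1]/-q[2]])
E
python3 - <<'E'
from h import *
np.set_printoptions(precision=4,suppress=True)
print(robot.observe()); 
for c in("side","top"): print(info(c))
snap("a")
E
python3 -m inch --help
```

```text
total 12
drwxr-xr-x  3 agent agent 4096 Dec  7 14:06 .
drwxr-xr-x 23 root  root  4096 Dec  7 14:06 ..
drwxr-xr-x  2 agent agent 4096 Dec  7 14:06 pics
{'clock': 0.0, 'qpos': array([-71.9295,  20.2618,  93.6299,   0.0004,  66.187 ,  -0.1382]), 'joint_velocities': array([ 0.0372,  0.0908,  0.0651, -0.0932,  0.0057, -0.0245]), 'joint_torque': array([  0.0006, -60.524 , -34.2078,   0.0001,   0.0091,  -0.    ]), 'ee_pos': array([ 0.1952, -0.5933,  0.2416]), 'ee_rot': array([[ 0.3125, -0.9499, -0.0004],
       [-0.9499, -0.3125,  0.0013],
       [-0.0014, -0.    , -1.    ]]), 'force': array([-0.4306, -0.4613,  0.2012]), 'moment': array([ 0.0532, -0.0147, -0.0456]), 'width': 0.08536698920556739}
{'fx': 403.7548405374343, 'fy': 403.7548405374343, 'cx': 315.50636193305326, 'cy': 198.9012351011805, 'origin': array([0.0069, 0.7754, 0.7969]), 'rotation': array([[-0.8352,  0.3152, -0.4507],
       [-0.5495, -0.4452,  0.707 ],
       [ 0.0221,  0.8381,  0.5451]])}
{'fx': 494.74659021059546, 'fy': 494.74659021059546, 'cx': 324.08778689233094, 'cy': 193.92631858120322, 'origin': array([ 0.445 , -0.0461,  1.5968]), 'rotation': array([[ 0.0276,  0.9973, -0.0685],
       [-0.9996,  0.0278,  0.0019],
       [ 0.0038,  0.0684,  0.9977]])}invalid input: not JSON, or not a number
```

View pics/a_side.png

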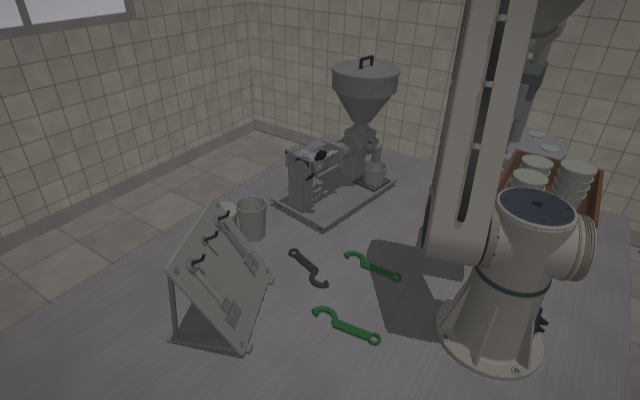

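View pics/a_top.png

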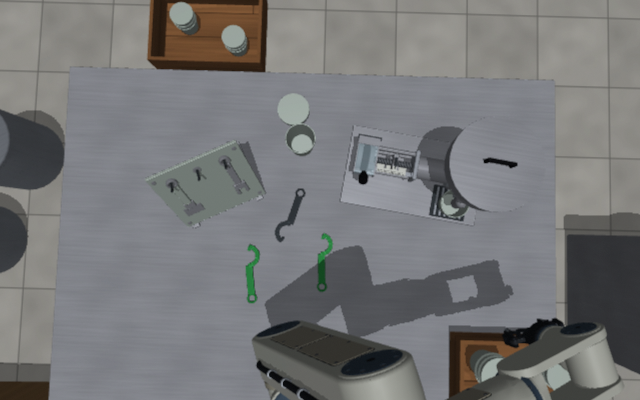

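Run:
```python
import cv2
def enh(im): 
    import numpy as np
    return cv2.convertScaleAbs(im,alpha=1.7,beta=10)
t=cv2.imread('pics/a_top.png'); s=cv2.imread('pics/a_side.png')
c=cv2.resize(enh(t[100:240,330:490]),None,fx=5,fy=4.2,interpolation=cv2.INTER_CUBIC)[:590,:800]
c=cv2.resize(enh(t[105:245,330:490]),None,fx=4.2,fy=4.2,interpolation=cv2.INTER_CUBIC); cv2.imwrite('pics/a_c1.png',c)
c=cv2.resize(enh(t[125:245,135:325]),None,fx=4.2,fy=4.2,interpolation=cv2.INTER_CUBIC); cv2.imwrite('pics/a_c2.png',c)
c=cv2.resize(enh(s[110:240,260:410]),None,fx=4.5,fy=4.5,interpolation=cv2.INTER_CUBIC); cv2.imwrite('pics/a_c3.png',c)
```

```text
(no output)
```

View pics/a_c1.png

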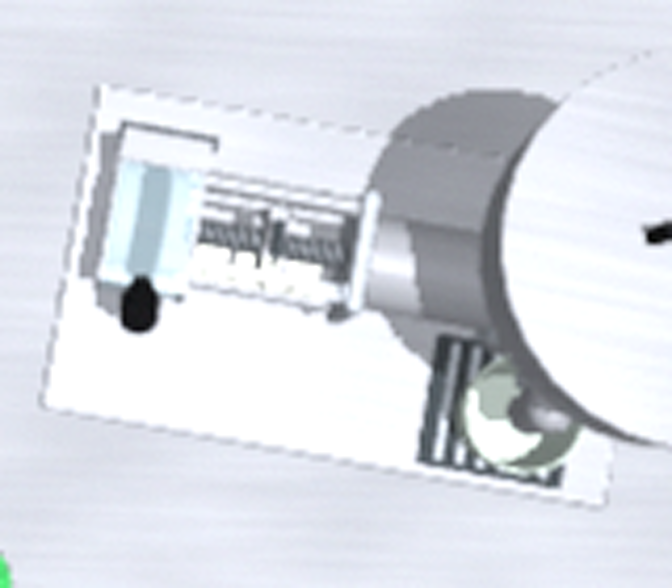

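View pics/a_c2.png

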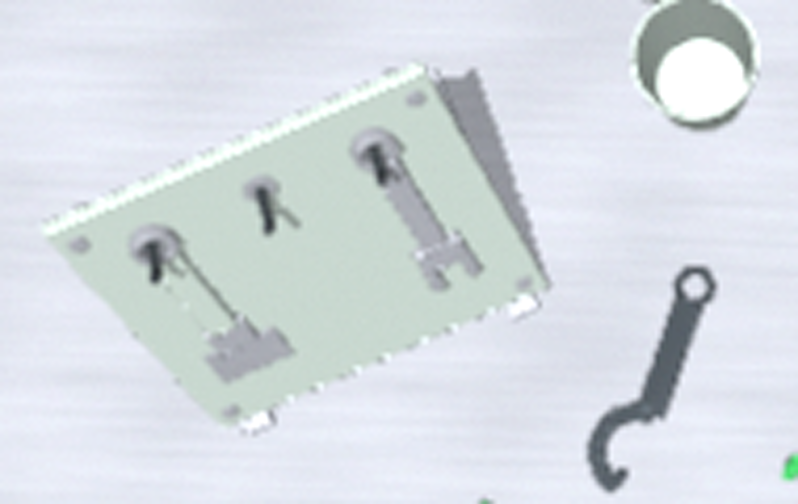

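View pics/a_c3.png

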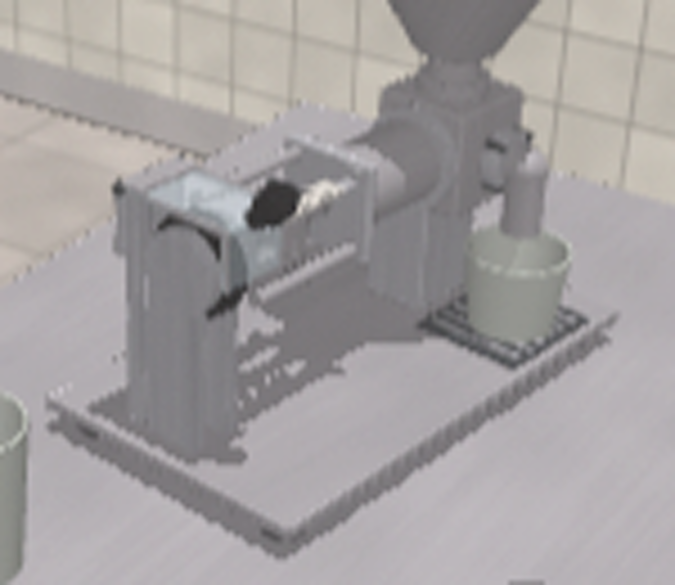

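Run:
```python
from h import *
np.set_printoptions(precision=4,suppress=True)
FL=plane('top',340,201.4,.03);RL=plane('top',353.1,125.7,.03);FR=plane('top',474,225.2,.03)
print(FL,RL,FR, np.linalg.norm(FL-RL),np.linalg.norm(FL-FR))
v=FL-FR; ya=np.arctan2(-v[0],v[1]); w=RL-FL; print("yaw",ya,np.arctan2(w[1],w[0]))
def mk(org,ya): 
    c,s=np.cos(ya),np.sin(ya); return lambda x,y,z: org+np.array([c*x-s*y,s*x+c*y,z])
c,s=np.cos(ya),np.sin(ya)
def R(x,y):return np.array([c*x-s*y,s*x+c*y])
O=np.mean([FL[:2]-R(-.13,.18),FR[:2]-R(-.13,-.25),RL[:2]-R(.12,.18)],axis=0)
print("O",O)
# knob via black mask: top
D=mk(np.array([*O,0]),ya)
for n,p in dict(knob=(-.119+.05,.134,.246),wheel=(0,.134,.175),hinge=(.05,.134,.227),cup=(-.078,-.16,.03+.072)).items():
    P=D(*p); print(n,P,proj('top',P),proj('side',P))
    
for c in('top','side'):
    im=cv2.imread(f'pics/a_{c}.png'); m=(im.max(2)<22).astype('uint8')
    n,l,st,ce=cv2.connectedComponentsWithStats(m)
    for i in range(1,n):
        if 15<st[i,4]<400: print(c,st[i],ce[i])
# rack
T=[plane('top',145,180.2,.252),plane('top',236.2,140.5,.252)];B=[plane('top',187.9,226.2,.014),plane('top',264.8,194,.014)]
print(T,B,np.linalg.norm(T[0]-T[1]),np.linalg.norm(B[0]-B[1]))
for a,b in(T,B): 
    v=a-b; print('yaw',np.arctan2(-v[0],v[1]))
E=plane('top',300.2,193.3,.005); H=plane('top',291,221.4,.005); print('sp',E,H,np.degrees(np.arctan2(*(E-H)[1::-1])))
```

```text
[ 0.5302 -0.1003  0.03  ] [ 0.7743 -0.1361  0.03  ] [ 0.4667 -0.5261  0.03  ] 0.246666701038915 0.4305466918176701
yaw -0.14821961682906457 -0.14565490960911842
O [ 0.6311 -0.2973]
knob [ 0.5827 -0.1546  0.246 ] [363.1032 178.6674] [321.4586 154.4957]
wheel [ 0.6509 -0.1648  0.175 ] [365.1207 157.7462] [304.5777 167.5673]
hinge [ 0.7004 -0.1722  0.227 ] [369.7552 137.6559] [293.3012 148.0466]
cup [ 0.5304 -0.4441  0.102 ] [454.3452 203.2467] [374.9711 164.5688]
top [484 159  33   8 103] [500.3398 161.9417]
top [359 172   8  12  77] [362.6494 177.7273]
top [366 358   9   4  22] [370.1818 359.3636]
top [257 361  12  12  58] [261.4655 366.931 ]
top [270 372  12  10  61] [275.2459 376.1803]
top [283 381  16  12  87] [290.2069 385.8966]
top [300 391  17   9  80] [306.5125 395.9625]
[array([0.5612, 0.4403, 0.252 ]), array([0.6775, 0.1963, 0.252 ])] [array([0.4384, 0.3821, 0.014 ]), array([0.5482, 0.1407, 0.014 ])] 0.2702653306437642 0.2651117623439767
yaw 0.4445880506495488
yaw 0.42662410522000455
sp [0.5542 0.0278 0.005 ] [0.4629 0.0546 0.005 ] -16.328663544774404
```

```bash
cat >> h.py <<'E'
ya=-0.1475; O=np.array([.6311,-.2973])
def D(x,y,z):
    c,s=np.cos(ya),np.sin(ya); return np.array([O[0]+c*x-s*y,O[1]+s*x+c*y,z])
def st():
    np.set_printoptions(precision=4,suppress=True)
    o=robot.observe(); R=np.array(o["ee_rot"]); print("t",round(o["clock"],2),"p",o["ee_pos"],"yawx",round(np.degrees(np.arctan2(R[1,0],R[0,0])),2),"zax",R[:,2],"F",o["force"],"w",round(o["width"],4),"q",o["qpos"])
    return o,R
def to(*targets,yaw=None):
    o,R=st(); p=np.array(o["ee_pos"])
    if yaw is not None:
        cur=np.degrees(np.arctan2(R[1,0],R[0,0])); d=(yaw-cur+90)%180-90; print("turn about tool z:",round(-d,2))
        R2=cv2.Rodrigues(np.array([0,0,np.radians(d)]))[0]@R
    for t in targets:
        t=np.array(t); dl=R.T@(t-p)*1000; print("to",t,"tool delta mm",dl.round(1),"norm",np.linalg.norm(dl).round(1), *( ["after turn",(R2.T@(t-p)*1000).round(1)] if yaw is not None else []))
        p=t
E
python3 -m inch '[[1,-37,-43,-17,0],[1,-37,-43,-17,0],[1,-37,-43,-17,0],[1,-37,-43,-17,0],[1,-37,-43,-17,0],[1,-37,-43,-17,0],[1,-37,-43,-17,0]]' 20
python3 - <<'E'
from h import *
k=D(-.069,.134,.246); print(k)
to(k+[0,0,.1],k+[0,0,.004],yaw=81.55)
E
```

```text
clock: 0.98
ee_pos: [0.4034, -0.2454, 0.3611]
ee_rot: [[0.306, -0.952, -0.003], [-0.952, -0.306, 0.006], [-0.006, 0.001, -1.0]]
force: [0.3, -1.4, -0.2]
width: 0.0853
[ 0.58254264 -0.15461439  0.246     ]
t 0.97 p [ 0.4034 -0.2454  0.3611] yawx -72.18 zax [-0.0026  0.0058 -1.    ] F [ 0.2733 -1.4035 -0.1716] w 0.0853 q [-31.6377   0.5877 102.542    0.2087  77.1694  40.4979]
turn about tool z: 26.27
to [ 0.5825 -0.1546  0.346 ] tool delta mm [ -31.5 -198.3   15.2] norm 201.4 after turn [-116.  -163.9   15.7]
to [ 0.5825 -0.1546  0.25  ] tool delta mm [ 0.6 -0.1 96. ] norm 96.0 after turn [ 0.6 -0.1 96. ]
```

```bash
python3 -m inch '[[1,0,0,0,8.8],[1,0,0,0,8.8],[1,0,0,0,8.7],[1,-29,-41,4,0],[1,-29,-41,4,0],[1,-29,-41,4,0],[1,-29,-41,4,0],[1,0,0,0,0]]' 20
python3 - <<'E'
from h import *
k=D(-.069,.134,.246); snap('b')
to(k+[0,0,.1],k+[0,0,.004],yaw=81.55)
E
```

```text
clock: 1.98
ee_pos: [0.5902, -0.1489, 0.3446]
ee_rot: [[-0.157, -0.988, -0.002], [-0.988, 0.157, 0.005], [-0.005, 0.003, -1.0]]
force: [0.2, 0.3, -1.0]
width: 0.0853
t 2.08 p [ 0.588  -0.1503  0.3453] yawx -99.12 zax [-0.0029  0.0045 -1.    ] F [-1.735  -0.1738  0.7257] w 0.0853 q [-14.5929  14.2232  88.7193   0.2112  77.2846  84.4807]
turn about tool z: -0.67
to [ 0.5825 -0.1546  0.346 ] tool delta mm [ 5.1  4.7 -0.7] norm 7.0 after turn [ 5.1  4.8 -0.7]
to [ 0.5825 -0.1546  0.25  ] tool delta mm [ 0.4 -0.3 96. ] norm 96.0 after turn [ 0.4 -0.3 96. ]
```

```bash
python3 -m inch '[[1,5,4.7,0,-0.7],[1,0,0,0,0]]'
python3 - <<'E'
from h import *
im,d=robot.camera('side');cv2.imwrite('pics/c_side.png',im[:,:,::-1])
c=cv2.resize(cv2.convertScaleAbs(im[40:200,240:400,::-1],alpha=1.7,beta=10),None,fx=3.7,fy=3.7,interpolation=cv2.INTER_CUBIC);cv2.imwrite('pics/c_c.png',c)
k=D(-.069,.134,.246)
to(k+[0,0,.004],yaw=81.55)
E
```

```text
clock: 2.33
ee_pos: [0.5805, -0.1559, 0.3456]
ee_rot: [[-0.147, -0.989, -0.003], [-0.989, 0.147, 0.004], [-0.004, 0.004, -1.0]]
force: [-0.2, -0.6, -0.4]
width: 0.0852
t 2.38 p [ 0.5807 -0.1558  0.3458] yawx -98.46 zax [-0.003   0.0041 -1.    ] F [0.796  0.0429 0.1431] w 0.0852 q [-15.2596  13.6651  89.3806   0.1876  77.1829  83.1611]
turn about tool z: -0.01
to [ 0.5825 -0.1546  0.25  ] tool delta mm [-1.1 -2.  95.8] norm 95.8 after turn [-1.1 -2.  95.8]
```

View pics/c_c.png

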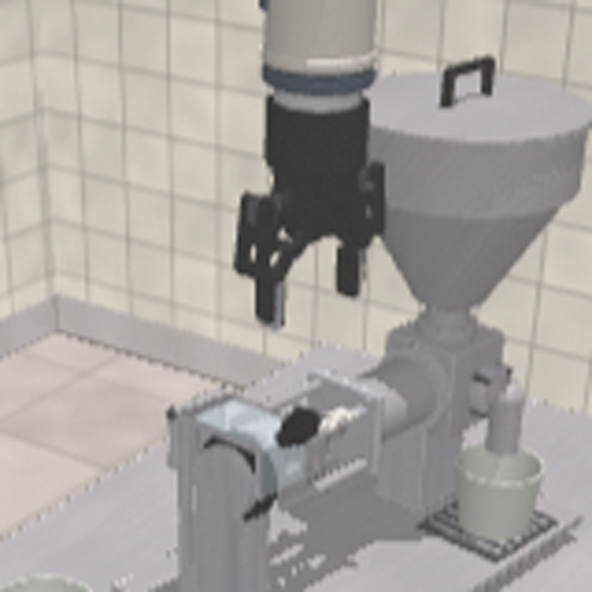

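```bash
python3 -m inch '[[1,-0.5,-1,48,0],[1,-0.5,-1,48,0],[1,0,0,0,0],[0,0,0,0,0],[0,0,0,0,0],[0,0,0,0,0],[0,0,0,0,0]]' 30
python3 - <<'E'
from h import *
k=D(-.069,.134,.246)
o=snap('d')
for n in('side','top'):
    im=o[n][0][:,:,::-1]; im=im[80:200,260:380] if n=='side' else im[100:220,310:430]
    cv2.imwrite(f'pics/d_c{n}.png',cv2.resize(cv2.convertScaleAbs(im,alpha=1.7,beta=10),None,fx=4,fy=4,interpolation=cv2.INTER_CUBIC))
to(k+[0,0,.004],yaw=81.55)
E
```

```text
clock: 3.25
ee_pos: [0.5848, -0.1549, 0.2568]
ee_rot: [[-0.151, -0.988, 0.009], [-0.988, 0.151, 0.006], [-0.007, -0.008, -1.0]]
force: [1.6, 14.7, -3.7]
width: 0.0241
t 3.35 p [ 0.5849 -0.1548  0.2567] yawx -98.68 zax [ 0.0093  0.0058 -0.9999] F [ 0.6294 13.3693  1.7439] w 0.0241 q [-15.2216  17.4796  95.5832   0.5008  66.5083  83.2587]
turn about tool z: -0.23
to [ 0.5825 -0.1546  0.25  ] tool delta mm [0.2 2.4 6.7] norm 7.1 after turn [0.2 2.4 6.7]
```

View pics/d_cside.png

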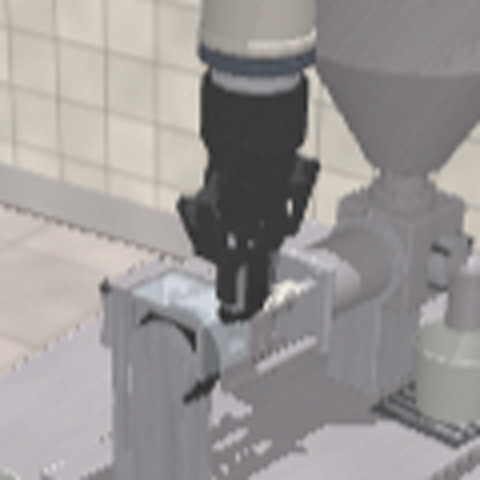

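```bash
python3 -m inch '[[0.6,-1,1,3,0],[0.6,0,1,4,-0.2],[0.6,0,0,1,0],[0,0,0,0,0],[0,0,0,0,0],[0,0,0,0,0]]' 30
python3 - <<'E'
from h import *
k=D(-.069,.134,.246)
to(k+[0,0,.004],yaw=81.55)
h=D(.05,.134,.227); k0=k
import math
o=robot.observe(); p0=np.array(o['ee_pos'])
# arc: rotate about hinge, front axis -x doser
f=np.array([-math.cos(ya),-math.sin(ya),0])
prev=p0; r=math.hypot(.119,.019); a0=math.atan2(.019,.119); R=np.array(o['ee_rot'])
for i in range(1,15):
    th=.1*i; q=p0+f*(r*math.cos(a0+th)-.119)+np.array([0,0,r*math.sin(a0+th)-.019])
    print(round(th,2),q,(R.T@(q-prev)*1000).round(1)); prev=q
E
```

```text
clock: 4.1
ee_pos: [0.5836, -0.1543, 0.2502]
ee_rot: [[-0.147, -0.989, 0.012], [-0.989, 0.147, 0.004], [-0.006, -0.011, -1.0]]
force: [-0.4, 0.8, -1.3]
width: 0.0248
t 4.1 p [ 0.5836 -0.1543  0.2502] yawx -98.46 zax [ 0.0117  0.0039 -0.9999] F [-0.366   0.8029 -1.334 ] w 0.0248 q [-15.164   17.6205  96.2552   0.4287  65.539   83.1205]
turn about tool z: -0.01
to [ 0.5825 -0.1546  0.25  ] tool delta mm [0.5 1.  0.2] norm 1.2 after turn [0.5 1.  0.2]
0.1 [ 0.5861 -0.1547  0.262 ] [ -0.1  -2.6 -11.8]
0.2 [ 0.5897 -0.1552  0.2735] [ -0.1  -3.8 -11.4]
0.3 [ 0.5945 -0.1559  0.2845] [ -0.1  -4.9 -11. ]
0.4 [ 0.6003 -0.1568  0.295 ] [ -0.1  -6.  -10.5]
0.5 [ 0.6071 -0.1578  0.3049] [-0.1 -7.  -9.8]
0.6 [ 0.6148 -0.1589  0.3141] [-0.1 -7.9 -9.1]
0.7 [ 0.6234 -0.1602  0.3224] [-0.  -8.8 -8.2]
0.8 [ 0.6328 -0.1616  0.3298] [-0.  -9.6 -7.3]
0.9 [ 0.6429 -0.1631  0.3362] [ -0.  -10.3  -6.3]
1.0 [ 0.6536 -0.1647  0.3416] [ -0.  -10.8  -5.3]
1.1 [ 0.6647 -0.1663  0.3459] [ -0.  -11.3  -4.1]
1.2 [ 0.6762 -0.168   0.349 ] [ -0.  -11.7  -3. ]
1.3 [ 0.688  -0.1698  0.351 ] [ -0.  -11.9  -1.8]
1.4 [ 0.6999 -0.1716  0.3517] [ -0.  -12.   -0.6]
```

```bash
python3 -m inch '[[0,0,-2.6,-11.8,0],[0,0,-3.8,-11.4,0],[0,0,-4.9,-11,0],[0,0,-6,-10.5,0],[0,0,-7,-9.8,0],[0,0,-7.9,-9.1,0]]' 30
python3 - <<'E'
from h import *
import math
o,R=st(); p=np.array(o['ee_pos']); p0=np.array([.5836,-.1543,.2502])
f=np.array([-math.cos(ya),-math.sin(ya),0]);r=math.hypot(.119,.019); a0=math.atan2(.019,.119)
d=p-p0; print("angle",math.atan2(d[2]+.019,d@f+.119)-a0,"r",math.hypot(d[2]+.019,d@f+.119)-r)
prev=p
for th in(.6,.7,.8,.9,1,1.1,1.2,1.3,1.37):
    q=p0+f*(r*math.cos(a0+th)-.119)+np.array([0,0,r*math.sin(a0+th)-.019])
    print(round(th,2),q,(R.T@(q-prev)*1000).round(1)); prev=q
E
```

```text
clock: 4.85
ee_pos: [0.6165, -0.1593, 0.316]
ee_rot: [[-0.147, -0.989, 0.01], [-0.989, 0.147, 0.005], [-0.006, -0.009, -1.0]]
force: [4.0, -1.9, -11.0]
width: 0.0244
t 4.85 p [ 0.6165 -0.1593  0.316 ] yawx -98.45 zax [ 0.0096  0.0048 -0.9999] F [  4.0347  -1.8758 -11.009 ] w 0.0244 q [-14.8329  17.7254  87.6425   0.4223  74.1718  83.5098]
angle 0.6220155994565956 r 9.212503538617856e-05
0.6 [ 0.6148 -0.1589  0.3141] [-0.1  1.8  2. ]
0.7 [ 0.6234 -0.1602  0.3224] [-0.1 -8.8 -8.2]
0.8 [ 0.6328 -0.1616  0.3298] [-0.  -9.6 -7.3]
0.9 [ 0.6429 -0.1631  0.3362] [ -0.  -10.2  -6.3]
1 [ 0.6535 -0.1647  0.3416] [ -0.  -10.8  -5.3]
1.1 [ 0.6647 -0.1663  0.3459] [ -0.  -11.3  -4.2]
1.2 [ 0.6762 -0.1681  0.349 ] [ -0.  -11.7  -3. ]
1.3 [ 0.6879 -0.1698  0.3509] [ -0.  -11.9  -1.8]
1.37 [ 0.6962 -0.171   0.3516] [-0.  -8.4 -0.6]
```

```bash
python3 -m inch '[[0,0,-7,-6.3,0],[0,0,-9.6,-7.3,0],[0,0,-10.3,-6.3,0],[0,0,-10.8,-5.3,0],[0,0,-11.3,-4.1,0],[0,0,-11.6,-3,0],[0,0,-11.8,-1.8,0]]' 30
python3 - <<'E'
from h import *
import math
o,R=st(); p=np.array(o['ee_pos']); p0=np.array([.5836,-.1543,.2502])
f=np.array([-math.cos(ya),-math.sin(ya),0]);r=math.hypot(.119,.019); a0=math.atan2(.019,.119)
d=p-p0; print("angle",math.atan2(d[2]+.019,d@f+.119)-a0,"r",math.hypot(d[2]+.019,d@f+.119)-r)
im=snap('e')['side'][0][60:220,250:410,::-1]
cv2.imwrite('pics/e_c.png',cv2.resize(cv2.convertScaleAbs(im,alpha=1.7,beta=10),None,fx=3.7,fy=3.7,interpolation=cv2.INTER_CUBIC))
E
```

```text
clock: 5.72
ee_pos: [0.6903, -0.1706, 0.3529]
ee_rot: [[-0.147, -0.989, 0.004], [-0.989, 0.147, 0.006], [-0.006, -0.003, -1.0]]
force: [-4.7, -0.3, -4.0]
width: 0.0246
t 5.72 p [ 0.6903 -0.1706  0.3529] yawx -98.46 zax [ 0.0035  0.0057 -1.    ] F [-4.7381 -0.3063 -3.9778] w 0.0246 q [-14.1737  23.8464  74.4235   0.3707  81.6142  84.2336]
angle 1.322095956317242 r 0.0017115617222829838
```

View pics/e_c.png

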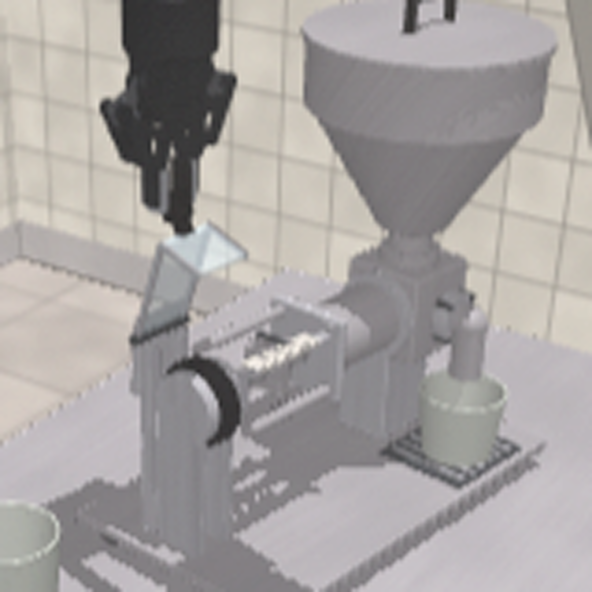

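```bash
python3 -m inch '[[0,0,-5,0.5,0],[0,0,-4,0.5,0],[0,0,-1,0.3,0]]' 30
python3 - <<'E'
from h import *
st()
E
python3 -m inch '[[0.6,0,0,0,0],[0.6,0,0,0,0],[0.6,0,0,-40,0],[0.6,0,20,-30,0],[0.6,0,60,0,0],[0.6,0,60,0,0],[0.6,0,30,0,0],[0.6,0,0,0,0]]'
python3 - <<'E'
from h import *
st()
o=snap('f')
im=o['top'][0][100:220,310:450,::-1]; cv2.imwrite('pics/f_ct.png',cv2.resize(cv2.convertScaleAbs(im,alpha=1.7,beta=10),None,fx=5.5,fy=5,interpolation=cv2.INTER_CUBIC))
im=o['side'][0][100:200,270:370,::-1]; cv2.imwrite('pics/f_cs.png',cv2.resize(cv2.convertScaleAbs(im,alpha=1.7,beta=10),None,fx=5.9,fy=5.9,interpolation=cv2.INTER_CUBIC))
E
```

```text
clock: 6.2
ee_pos: [0.702, -0.1724, 0.3538]
ee_rot: [[-0.147, -0.989, 0.008], [-0.989, 0.147, 0.005], [-0.006, -0.007, -1.0]]
force: [-3.9, 0.1, 2.6]
width: 0.0243
t 6.2 p [ 0.702  -0.1724  0.3538] yawx -98.45 zax [ 0.0079  0.0047 -1.    ] F [-3.9244  0.0896  2.6243] w 0.0243 q [-14.0869  24.8353  72.8524   0.3743  81.9387  84.3141]
clock: 7.2
ee_pos: [0.5317, -0.1467, 0.4239]
ee_rot: [[-0.146, -0.989, 0.018], [-0.989, 0.146, 0.004], [-0.007, -0.017, -1.0]]
force: [0.1, 1.0, 0.3]
width: 0.0513
t 7.2 p [ 0.5317 -0.1467  0.4239] yawx -98.41 zax [ 0.0179  0.004  -0.9998] F [0.1493 1.0284 0.3256] w 0.0513 q [-15.8772   5.9949  89.2484   0.5026  83.8299  82.49  ]
```

View pics/f_ct.png

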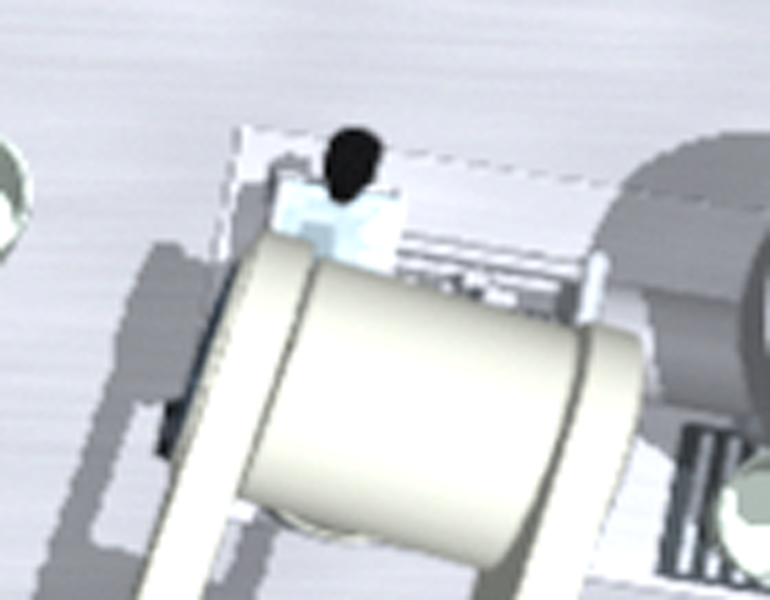

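View pics/f_cs.png

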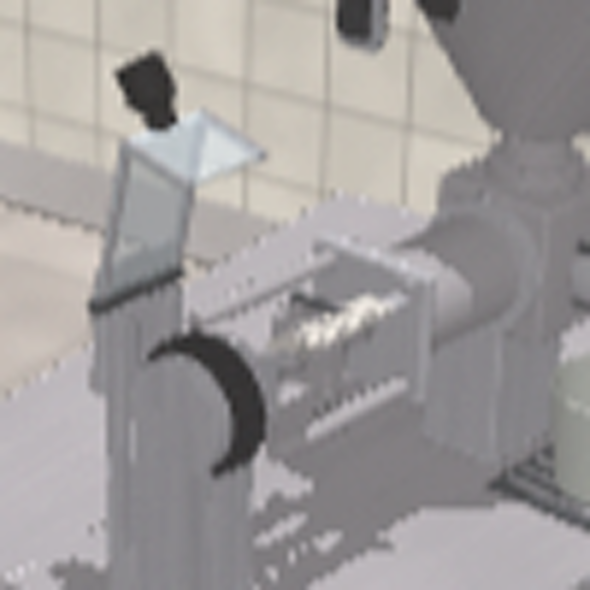

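Run:
```python
from h import *
im=cv2.imread('pics/a_top.png')[138:186,366:430]; cv2.imwrite('pics/g1.png',cv2.resize(cv2.convertScaleAbs(im,alpha=1.3,beta=0),None,fx=12,fy=12,interpolation=cv2.INTER_NEAREST))
im=cv2.imread('pics/f_side.png')[135:185,300:360]; cv2.imwrite('pics/g2.png',cv2.resize(cv2.convertScaleAbs(im,alpha=1.5,beta=0),None,fx=12,fy=12,interpolation=cv2.INTER_NEAREST))
```

```text
(no output)
```

View pics/g1.png

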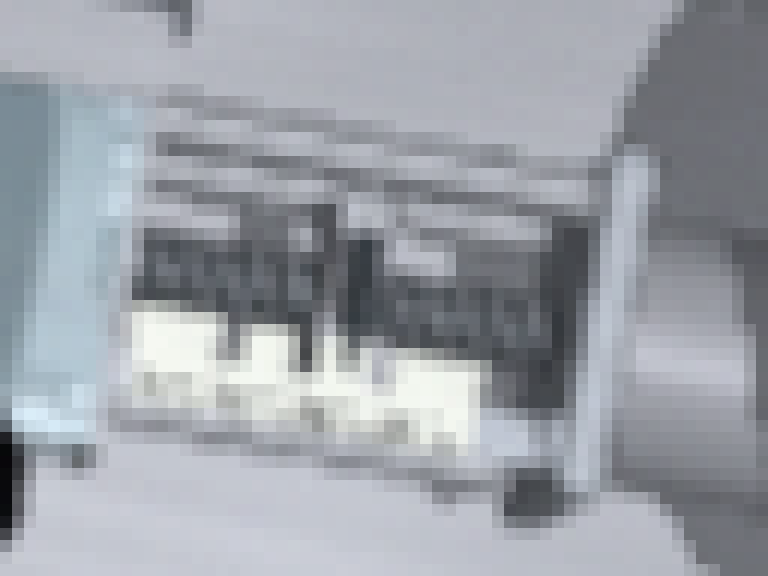

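View pics/g2.png

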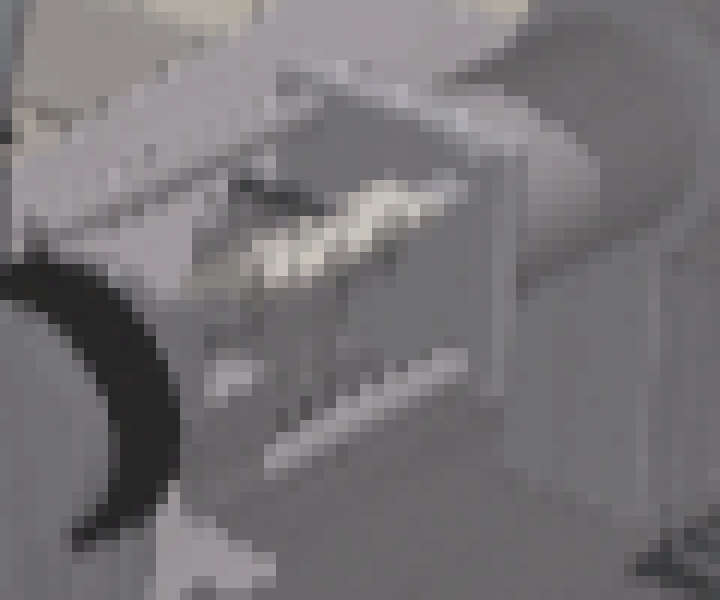

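Run:
```python
from h import *
np.set_printoptions(precision=1,suppress=True)
c,s=np.cos(ya),np.sin(ya)
def inv(P): d=P[:2]-O; return np.array([c*d[0]+s*d[1],-s*d[0]+c*d[1]])*1000
for u,v in((232,340),(305,345),(380,370),(360,285),(360,240),(360,330),(325,215),(320,260),(135,310),(480,365),(480,440),(130,400),(345,200)):
    print('top',u,v,inv(plane('top',u/12+366-.5,v/12+138-.5,.204)))
for u,v in((235,185),(325,212),(190,285),(250,240),(360,190),(440,185),(270,290),(400,230)):
    print('side',u,v,inv(plane('side',u/12+300-.5,v/12+135-.5,.205)))
```

```text
top 232 340 [-17.4  76.8]
top 305 345 [-15.5  59.7]
top 380 370 [-18.3  41.2]
top 360 285 [ 0.8 49.2]
top 360 240 [11.4 51. ]
top 360 330 [-9.7 47.4]
top 325 215 [15.8 60.1]
top 320 260 [ 5.  59.5]
top 135 310 [-14.3 100.6]
top 480 365 [-13.   18.2]
top 480 440 [-30.5  15.3]
top 130 400 [-35.6  98.2]
top 345 200 [20.2 56. ]
side 235 185 [11.3 52.1]
side 325 212 [-17.3  47.4]
side 190 285 [-19.7 105.4]
side 250 240 [-13.7  74.4]
side 360 190 [-15.4  30.4]
side 440 185 [-29.2  12.5]
side 270 290 [-36.8  92.7]
side 400 230 [-38.9  41.4]
```

Run:
```python
from h import *
p=np.array([.5807,-.1558,.3458]); y=np.array([-np.sin(ya),np.cos(ya),0])
for dz in(-.011,.002):
  for s in(.0425,.05,.057,-.05):
    q=p+y*s+[0,0,dz]; u=(proj('side',q)-[240,40]+.5)*3.7; print(dz,s,u.round(0))
```

```text
-0.011 0.0425 [273. 339.]
-0.011 0.05 [267. 342.]
-0.011 0.057 [260. 345.]
-0.011 -0.05 [350. 306.]
0.002 0.0425 [274. 323.]
0.002 0.05 [267. 326.]
0.002 0.057 [261. 329.]
0.002 -0.05 [351. 291.]
```

```bash
python3 -m inch '[[1,0,0,0,-10],[1,0,0,0,-10],[1,0,0,0,-10],[1,0,0,0,-10],[1,0,0,0,-10],[1,0,0,0,-10],[1,0,0,0,-10],[1,0,0,0,-10],[1,0,0,0,-10]]'
python3 - <<'E'
from h import *
to(D(-.112,.134,.30),D(-.112,.134,.212),yaw=-8.45)
E
```

```text
clock: 8.43
ee_pos: [0.5467, -0.1486, 0.4194]
ee_rot: [[0.995, -0.094, 0.019], [-0.094, -0.996, 0.005], [0.018, -0.007, -1.0]]
force: [-1.1, -0.2, -0.2]
width: 0.0855
t 8.43 p [ 0.5467 -0.1486  0.4194] yawx -5.41 zax [ 0.0185  0.0052 -0.9998] F [-1.0631 -0.24   -0.2294] w 0.0855 q [-15.6936   7.5602  87.9963   0.5762  83.5019 -10.3469]
turn about tool z: 3.04
to [ 0.54   -0.1483  0.3   ] tool delta mm [ -8.8   1.1 119.3] norm 119.6 after turn [ -8.8   1.5 119.3]
to [ 0.54   -0.1483  0.212 ] tool delta mm [-1.6  0.6 88. ] norm 88.0 after turn [-1.6  0.6 88. ]
```

```bash
python3 -m inch '[[1,-5,0.5,50,3],[1,-4,1,50,0],[1,-1,0,50,0],[1,-1,0,50,0],[1,0,0,0,0]]'
python3 - <<'E'
from h import *
to(D(-.095,.134,.212),D(-.0814,.134,.203),yaw=-8.45)
im=snap('h')['side'][0][100:200,260:370,::-1]; cv2.imwrite('pics/h_cs.png',cv2.resize(cv2.convertScaleAbs(im,alpha=1.7,beta=10),None,fx=5.9,fy=5.9,interpolation=cv2.INTER_CUBIC))
E
```

```text
clock: 9.05
ee_pos: [0.5473, -0.1488, 0.2127]
ee_rot: [[0.989, -0.144, 0.022], [-0.144, -0.99, 0.005], [0.021, -0.008, -1.0]]
force: [0.5, 0.8, 0.4]
width: 0.0854
t 9.05 p [ 0.5473 -0.1488  0.2127] yawx -8.27 zax [ 0.0224  0.0047 -0.9997] F [0.4788 0.8421 0.364 ] w 0.0854 q [-15.7194  16.3048 103.2872   0.7076  59.249   -7.8117]
turn about tool z: 0.18
to [ 0.5568 -0.1508  0.212 ] tool delta mm [9.7 0.6 0.9] norm 9.8 after turn [9.7 0.6 0.9]
to [ 0.5703 -0.1528  0.203 ] tool delta mm [13.4  0.1  9.3] norm 16.3 after turn [13.4  0.1  9.3]
```

View pics/h_cs.png

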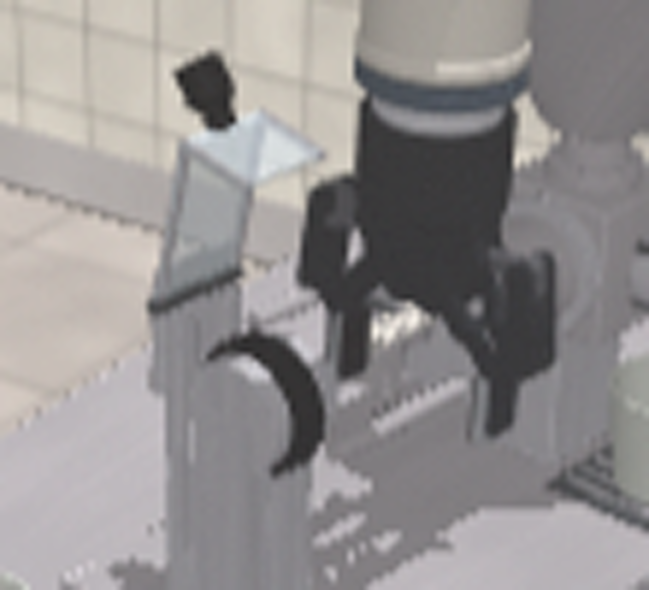

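```bash
python3 -m inch '[[1,10,0.6,1,0],[1,8,0,3,0],[1,5,0,4,0],[1,1,0,2,0]]'
python3 - <<'E'
from h import *
to(D(-.0814,.134,.203),D(-.095,.134,.175),yaw=-8.45)
E
```

```text
clock: 9.65
ee_pos: [0.5779, -0.1548, 0.2132]
ee_rot: [[0.989, -0.144, 0.035], [-0.144, -0.99, 0.001], [0.035, -0.006, -0.999]]
force: [-11.7, 0.4, 3.1]
width: 0.0855
t 9.65 p [ 0.5779 -0.1548  0.2132] yawx -8.28 zax [ 0.0352  0.0008 -0.9994] F [-11.7164   0.3953   3.0754] w 0.0855 q [-15.4594  18.5715 100.0026   0.673   59.4967  -7.519 ]
turn about tool z: 0.17
to [ 0.5703 -0.1528  0.203 ] tool delta mm [-8.2 -0.8 10. ] norm 12.9 after turn [-8.2 -0.8 10. ]
to [ 0.5568 -0.1508  0.175 ] tool delta mm [-14.6   0.1  27.5] norm 31.1 after turn [-14.6   0.2  27.5]
```

Run:
```python
from h import *
o=snap('i');im=o['side'][0][100:200,260:370,::-1]; cv2.imwrite('pics/i_cs.png',cv2.resize(cv2.convertScaleAbs(im,alpha=1.7,beta=10),None,fx=5.9,fy=5.9,interpolation=cv2.INTER_CUBIC))
```

```text
(no output)
```

View pics/i_cs.png

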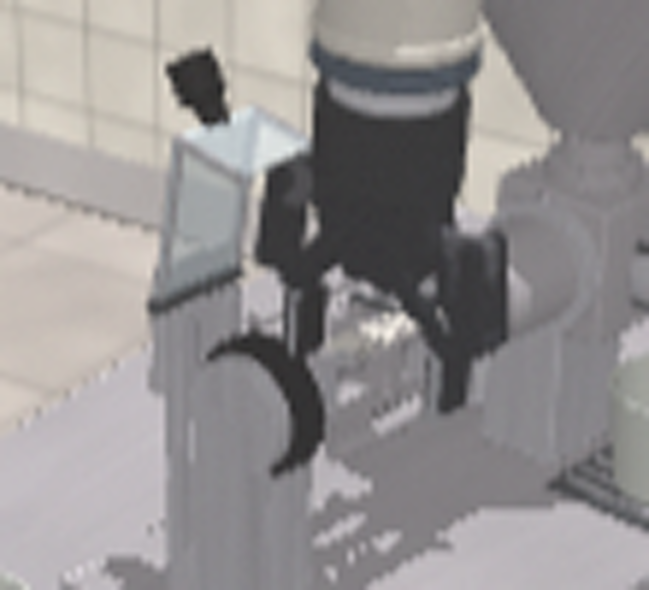

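```bash
python3 -m inch '[[1,-22,0,0,0],[1,0,0,15,0],[1,0,0,0,0]]'
python3 - <<'E'
from h import *
to(D(-.089,.134,.199),D(-.095,.134,.175),yaw=-8.45)
E
```

```text
clock: 10.12
ee_pos: [0.5583, -0.1519, 0.1971]
ee_rot: [[0.989, -0.144, 0.038], [-0.144, -0.99, 0.0], [0.038, -0.006, -0.999]]
force: [0.3, -0.4, -0.6]
width: 0.0854
t 10.12 p [ 0.5583 -0.1519  0.1971] yawx -8.28 zax [ 0.0382  0.0002 -0.9993] F [ 0.3251 -0.3796 -0.5589] w 0.0854 q [-15.7101  17.838  103.387    0.7198  56.6739  -7.8255]
turn about tool z: 0.17
to [ 0.5628 -0.1517  0.199 ] tool delta mm [ 4.5 -0.8 -1.8] norm 4.9 after turn [ 4.5 -0.9 -1.8]
to [ 0.5568 -0.1508  0.175 ] tool delta mm [-6.9  0.1 23.8] norm 24.7 after turn [-6.9  0.1 23.8]
```

```bash
python3 -m inch '[[1,4,-1,0,0],[1,3,0,0,0]]'
python3 -m inch '[[1,3,0,0,0]]'
python3 -m inch '[[1,3,0,0,0]]'
```

```text
clock: 10.38
ee_pos: [0.5671, -0.1521, 0.1976]
ee_rot: [[0.989, -0.144, 0.039], [-0.144, -0.99, -0.0], [0.039, -0.006, -0.999]]
force: [0.7, 0.5, 0.3]
width: 0.0856
clock: 10.5
ee_pos: [0.5708, -0.1526, 0.1979]
ee_rot: [[0.989, -0.144, 0.04], [-0.144, -0.99, -0.0], [0.039, -0.006, -0.999]]
force: [-0.6, 0.1, 0.6]
width: 0.0852
clock: 10.62
ee_pos: [0.5742, -0.1531, 0.1982]
ee_rot: [[0.989, -0.144, 0.04], [-0.144, -0.99, -0.0], [0.04, -0.006, -0.999]]
force: [0.3, 0.6, 0.2]
width: 0.0854
```

```bash
python3 -m inch '[[1,3,0,0,0]]'
python3 -m inch '[[1,3,0,0,0]]'
python3 -m inch '[[1,3,0,0,0]]'
python3 - <<'E'
from h import *
o=snap('j');im=o['side'][0][100:200,260:370,::-1]; cv2.imwrite('pics/j_cs.png',cv2.resize(cv2.convertScaleAbs(im,alpha=1.7,beta=10),None,fx=5.9,fy=5.9,interpolation=cv2.INTER_CUBIC))
E
```

```text
clock: 10.75
ee_pos: [0.5775, -0.1536, 0.1983]
ee_rot: [[0.989, -0.144, 0.04], [-0.144, -0.99, -0.0], [0.04, -0.005, -0.999]]
force: [-0.6, 0.9, 0.3]
width: 0.0851
clock: 10.88
ee_pos: [0.5803, -0.154, 0.1985]
ee_rot: [[0.989, -0.143, 0.039], [-0.144, -0.99, -0.0], [0.039, -0.006, -0.999]]
force: [-6.3, 0.9, 7.1]
width: 0.0854
clock: 11.0
ee_pos: [0.5815, -0.1542, 0.199]
ee_rot: [[0.989, -0.143, 0.035], [-0.144, -0.99, 0.001], [0.035, -0.006, -0.999]]
force: [-17.1, 2.3, 18.0]
width: 0.0853
```

View pics/j_cs.png

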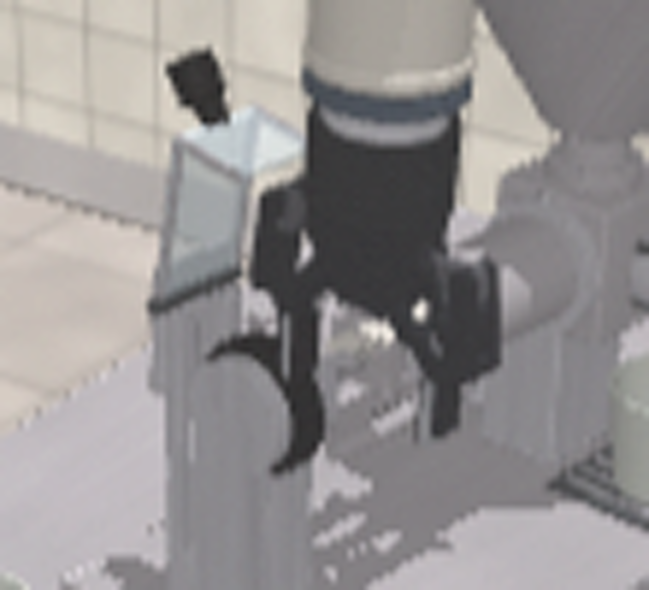

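```bash
python3 -m inch '[[1,-2.7,0,5.6,0],[1,-1.8,0,5.9,0]]'
python3 -m inch '[[1,-0.8,0,6.2,0]]'
python3 -m inch '[[1,-0.5,0,6.2,0]]'
python3 - <<'E'
from h import *
o=snap('k');im=o['side'][0][100:200,260:370,::-1]; cv2.imwrite('pics/k_cs.png',cv2.resize(cv2.convertScaleAbs(im,alpha=1.7,beta=10),None,fx=5.9,fy=5.9,interpolation=cv2.INTER_CUBIC))
im=o['side'][0][135:185,300:360,::-1];cv2.imwrite('pics/k_z.png',cv2.resize(cv2.convertScaleAbs(im,alpha=1.5,beta=0),None,fx=12,fy=12,interpolation=cv2.INTER_NEAREST))
E
```

```text
clock: 11.35
ee_pos: [0.5726, -0.1528, 0.1894]
ee_rot: [[0.989, -0.143, 0.026], [-0.143, -0.99, 0.002], [0.026, -0.006, -1.0]]
force: [-18.6, 3.0, 16.3]
width: 0.0854
clock: 11.48
ee_pos: [0.568, -0.1521, 0.1834]
ee_rot: [[0.99, -0.143, 0.018], [-0.143, -0.99, 0.003], [0.018, -0.006, -1.0]]
force: [-20.3, 1.6, 13.8]
width: 0.0856
clock: 11.6
ee_pos: [0.5643, -0.1516, 0.1768]
ee_rot: [[0.99, -0.143, 0.012], [-0.143, -0.99, 0.005], [0.011, -0.006, -1.0]]
force: [-9.4, -0.1, 4.3]
width: 0.0855
```

View pics/k_cs.png

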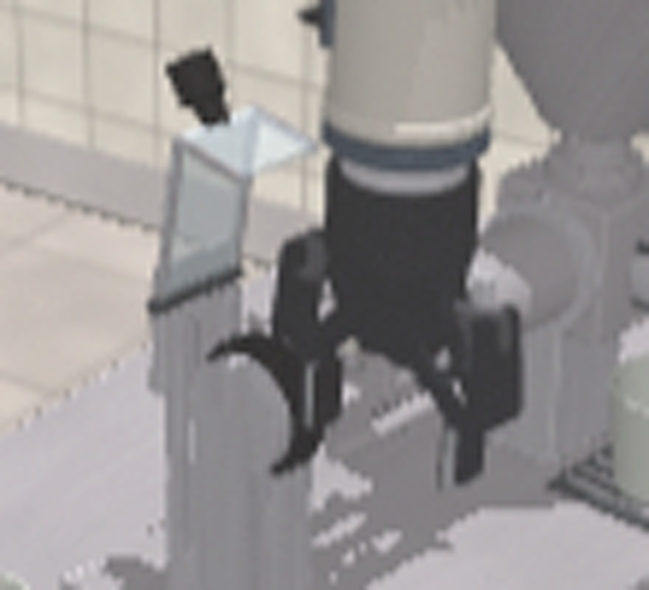

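View pics/k_z.png

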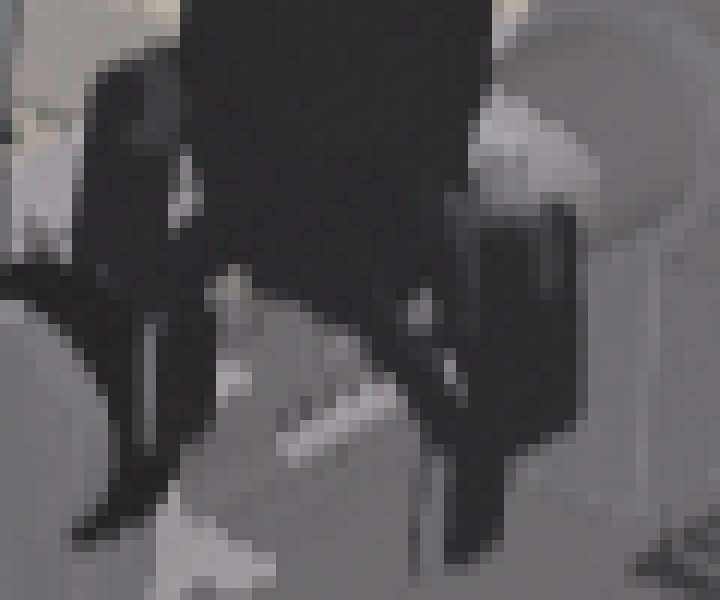

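```bash
python3 -m inch '[[1,0,0,6.2,0]]'
python3 -m inch '[[1,-15,0,0,0],[1,-15,0,0,0],[1,0,0,-20,0]]'
python3 - <<'E'
from h import *
o=snap('l')
im=o['side'][0][135:185,300:360,::-1];cv2.imwrite('pics/l_z.png',cv2.resize(cv2.convertScaleAbs(im,alpha=1.5,beta=0),None,fx=12,fy=12,interpolation=cv2.INTER_NEAREST))
st()
E
```

```text
clock: 11.82
ee_pos: [0.5618, -0.1511, 0.1695]
ee_rot: [[0.99, -0.143, 0.006], [-0.143, -0.99, 0.006], [0.006, -0.007, -1.0]]
force: [-4.6, 0.8, 1.7]
width: 0.0855
clock: 12.2
ee_pos: [0.5284, -0.1463, 0.1881]
ee_rot: [[0.99, -0.143, 0.003], [-0.143, -0.99, 0.007], [0.002, -0.007, -1.0]]
force: [0.4, 0.8, 0.4]
width: 0.0858
t 12.3 p [ 0.5315 -0.1471  0.191 ] yawx -8.25 zax [ 0.01    0.0047 -0.9999] F [ 0.1144 -0.4888 -0.0973] w 0.0857 q [-15.8774  16.7382 105.8289   0.4969  56.9586  -7.8987]
```

View pics/l_z.png

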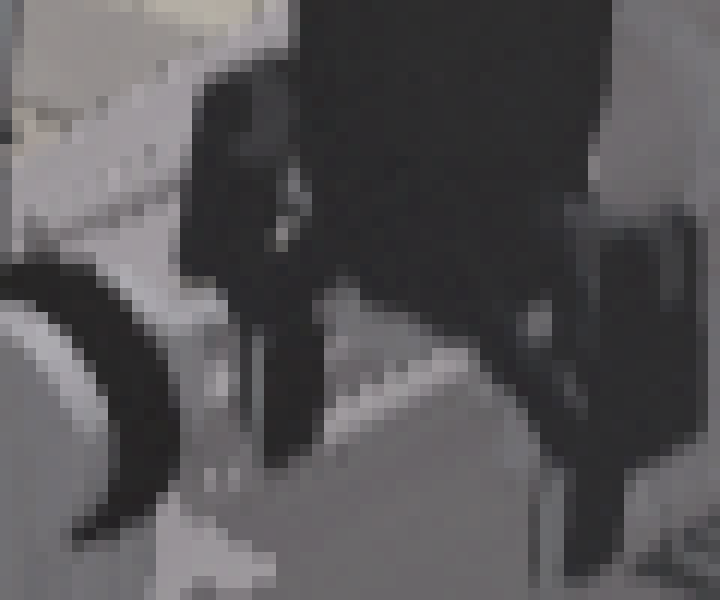

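```bash
python3 -m inch '[[1,0,0,-55,0],[1,0,0,-55,0],[1,0,0,-55,0]]'
python3 - <<'E'
from h import *
o=snap('m')
im=o['side'][0][135:185,300:360,::-1];cv2.imwrite('pics/m_z.png',cv2.resize(cv2.convertScaleAbs(im,alpha=1.5,beta=0),None,fx=12,fy=12,interpolation=cv2.INTER_NEAREST))
im=o['top'][0][138:186,366:430,::-1];cv2.imwrite('pics/m_t.png',cv2.resize(cv2.convertScaleAbs(im,alpha=1.3,beta=0),None,fx=12,fy=12,interpolation=cv2.INTER_NEAREST))
st()
E
```

```text
clock: 12.68
ee_pos: [0.5271, -0.1472, 0.3552]
ee_rot: [[0.99, -0.143, 0.003], [-0.143, -0.99, 0.007], [0.002, -0.007, -1.0]]
force: [0.3, -0.6, -0.0]
width: 0.0854
t 12.78 p [ 0.5301 -0.1481  0.3604] yawx -8.25 zax [ 0.0138  0.0038 -0.9999] F [ 0.3117  0.1555 -0.5744] w 0.0854 q [-16.0165   7.7568  94.8349   0.4369  76.7068  -7.8657]
```

View pics/m_z.png

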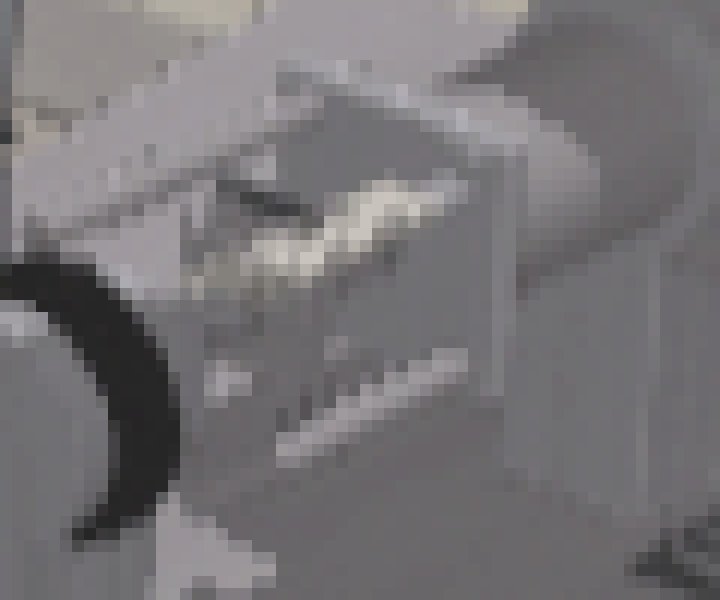

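View pics/m_t.png

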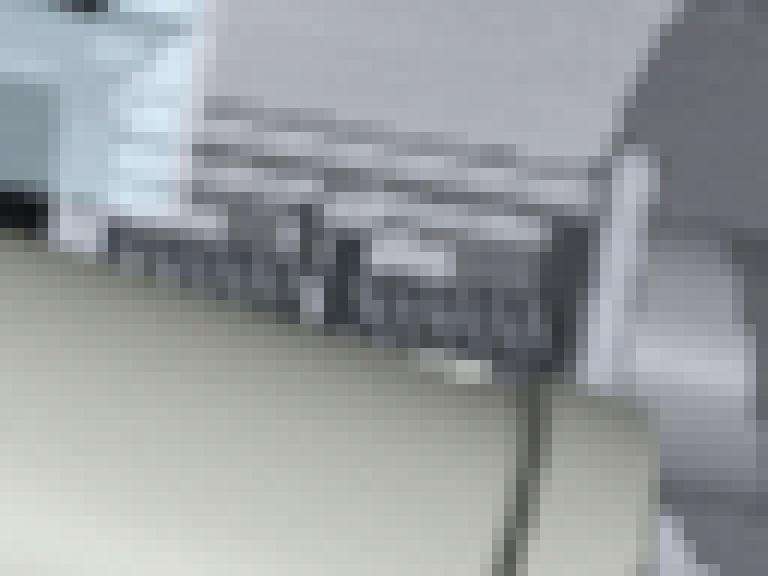

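```bash
python3 -m inch '[[1,0,0,55,0],[1,0,0,55,0],[1,0,0,50,0],[1,20,0,0,0],[1,20,0,0,0],[1,3,0,0,0]]'
python3 - <<'E'
from h import *
to([.5803,-.154,.1985],yaw=-8.45)
E
```

```text
clock: 13.52
ee_pos: [0.5753, -0.1534, 0.1947]
ee_rot: [[0.99, -0.143, 0.017], [-0.143, -0.99, 0.003], [0.017, -0.006, -1.0]]
force: [-5.8, 2.3, 3.3]
width: 0.0856
t 13.53 p [ 0.5753 -0.1534  0.1947] yawx -8.25 zax [ 0.0174  0.0031 -0.9998] F [-5.775   2.2658  3.3397] w 0.0856 q [-15.3191  19.9818 100.5625   0.5093  58.5406  -7.3335]
turn about tool z: 0.2
to [ 0.5803 -0.154   0.1985] tool delta mm [ 5.1 -0.2 -3.7] norm 6.3 after turn [ 5.1 -0.2 -3.7]
```

```bash
python3 -m inch '[[1,-2,0,5.8,0],[1,-1,0,6,0]]'
python3 -m inch '[[1,-0.4,0,6.2,0]]'
python3 -m inch '[[1,0.1,0,6.2,0]]'
```

```text
clock: 13.78
ee_pos: [0.5679, -0.1523, 0.184]
ee_rot: [[0.99, -0.143, 0.009], [-0.143, -0.99, 0.004], [0.008, -0.005, -1.0]]
force: [-19.2, 3.1, 13.1]
width: 0.0852
clock: 13.9
ee_pos: [0.5644, -0.1518, 0.178]
ee_rot: [[0.99, -0.143, 0.004], [-0.143, -0.99, 0.005], [0.003, -0.005, -1.0]]
force: [-10.2, 1.9, 4.0]
width: 0.0853
clock: 14.02
ee_pos: [0.5622, -0.1515, 0.1718]
ee_rot: [[0.99, -0.143, 0.0], [-0.143, -0.99, 0.005], [-0.001, -0.005, -1.0]]
force: [-6.2, 1.5, 1.9]
width: 0.0858
```

```bash
python3 -m inch '[[1,0.5,0,5,0],[1,-15,0,0,0],[1,-8,0,-14,0],[1,0,0,-16,0],[1,12,0,0,0],[1,12,0,0,0],[1,4,0,0,0]]'
python3 - <<'E'
from h import *
o=snap('n');im=o['top'][0][138:186,366:430,::-1];cv2.imwrite('pics/n_t.png',cv2.resize(cv2.convertScaleAbs(im,alpha=1.3,beta=0),None,fx=12,fy=12,interpolation=cv2.INTER_NEAREST))
st()
E
```

```text
clock: 14.9
ee_pos: [0.568, -0.1529, 0.202]
ee_rot: [[0.99, -0.143, 0.005], [-0.143, -0.99, 0.004], [0.004, -0.004, -1.0]]
force: [-0.1, -0.0, -0.0]
width: 0.0856
t 15.0 p [ 0.5672 -0.1528  0.2016] yawx -8.21 zax [ 0.0039  0.0038 -1.    ] F [ 0.2651  0.4997 -1.638 ] w 0.0858 q [-15.3719  19.2361 100.6576   0.3113  59.95    -7.3204]
```

View pics/n_t.png

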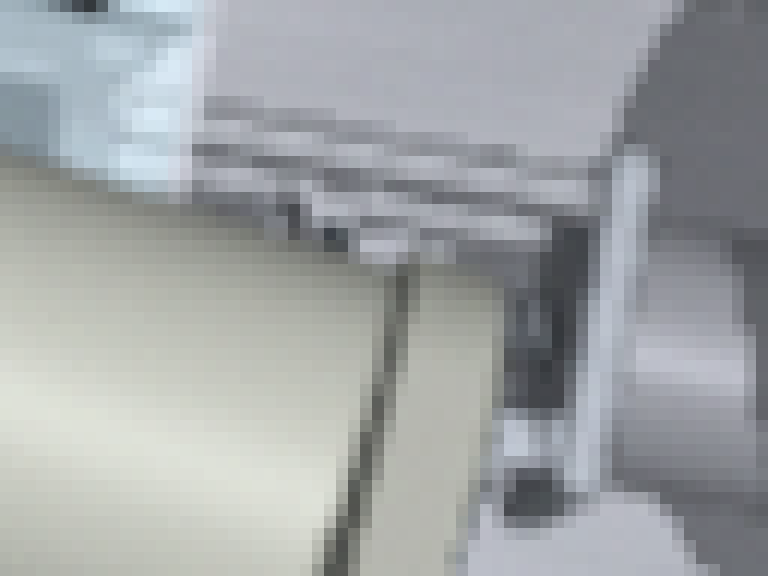

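```bash
python3 -m inch '[[1,6,0,2,0],[1,4,0,1.5,0]]'
python3 -m inch '[[1,3,0,1,0]]'
```

```text
clock: 15.25
ee_pos: [0.5768, -0.1537, 0.1971]
ee_rot: [[0.99, -0.143, 0.002], [-0.143, -0.99, 0.005], [0.001, -0.005, -1.0]]
force: [-7.7, 2.5, 7.0]
width: 0.0857
clock: 15.38
ee_pos: [0.5771, -0.1537, 0.1963]
ee_rot: [[0.99, -0.142, -0.005], [-0.142, -0.99, 0.006], [-0.006, -0.005, -1.0]]
force: [-27.1, 3.8, 27.2]
width: 0.0859
```

```bash
python3 -m inch '[[1,-2.7,0,5.4,0],[1,-1.6,0,5.9,0]]'
python3 -m inch '[[1,-0.6,0,6.2,0]]'
python3 -m inch '[[1,0,0,5,0]]'
python3 -m inch '[[1,-15,0,0,0],[1,-25,0,0,0],[1,-40,0,-40,0],[1,-50,0,-30,0],[1,-50,0,-30,0],[1,0,0,0,0]]'
python3 - <<'E'
from h import *
o=snap('p')
im=o['side'][0][135:185,300:360,::-1];cv2.imwrite('pics/p_z.png',cv2.resize(cv2.convertScaleAbs(im,alpha=1.5,beta=0),None,fx=12,fy=12,interpolation=cv2.INTER_NEAREST))
im=o['top'][0][138:186,366:430,::-1];cv2.imwrite('pics/p_t.png',cv2.resize(cv2.convertScaleAbs(im,alpha=1.3,beta=0),None,fx=12,fy=12,interpolation=cv2.INTER_NEAREST))
st()
E
```

```text
clock: 15.62
ee_pos: [0.568, -0.1524, 0.186]
ee_rot: [[0.99, -0.142, -0.015], [-0.142, -0.99, 0.008], [-0.016, -0.005, -1.0]]
force: [-14.5, 2.0, 11.1]
width: 0.0854
clock: 15.75
ee_pos: [0.5642, -0.1518, 0.1794]
ee_rot: [[0.99, -0.142, -0.021], [-0.142, -0.99, 0.009], [-0.022, -0.006, -1.0]]
force: [-10.6, 1.5, 5.5]
width: 0.0852
clock: 15.88
ee_pos: [0.5619, -0.1515, 0.1737]
ee_rot: [[0.989, -0.142, -0.026], [-0.142, -0.99, 0.009], [-0.027, -0.006, -1.0]]
force: [-5.0, 0.8, 3.1]
width: 0.0855
clock: 16.62
ee_pos: [0.3787, -0.1258, 0.2802]
ee_rot: [[0.99, -0.142, -0.025], [-0.142, -0.99, 0.008], [-0.026, -0.005, -1.0]]
force: [0.5, -1.1, -0.3]
width: 0.0855
t 16.73 p [ 0.3807 -0.1261  0.2786] yawx -8.15 zax [-0.0263  0.0089 -0.9996] F [0.2163 0.5288 0.0115] w 0.0851 q [-18.5455  -1.9435 115.5553   0.0039  67.9769 -10.3967]
```

View pics/p_z.png

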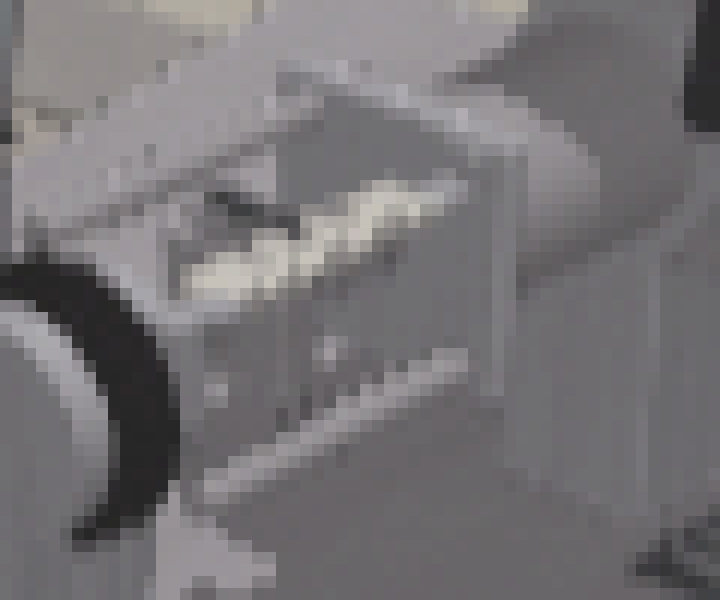

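View pics/p_t.png

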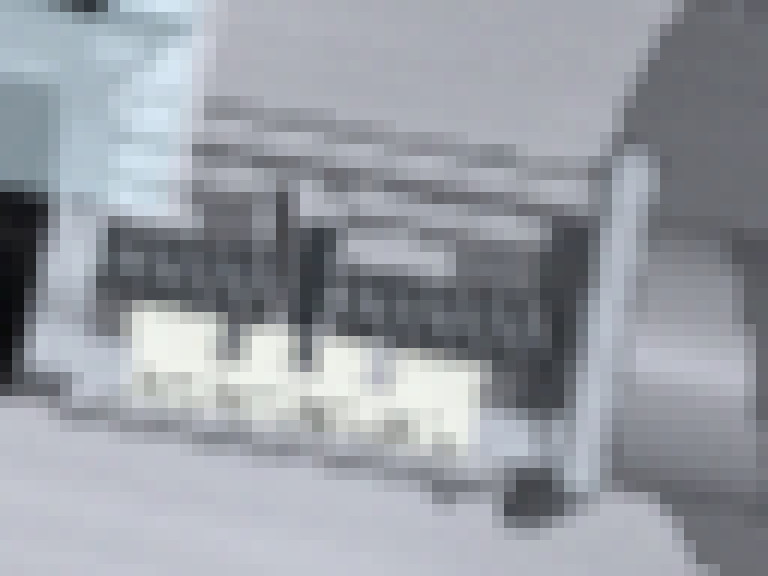

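Run:
```python
from h import *
np.set_printoptions(precision=1,suppress=True)
c,s=np.cos(ya),np.sin(ya)
def inv(P): d=P[:2]-O; return np.array([c*d[0]+s*d[1],-s*d[0]+c*d[1]])*1000
for n,u,v in(('a',360,285),('a',366,240),('a',352,330),('p',316,285),('p',321,240),('p',312,325)):
    print('top',n,inv(plane('top',u/12+366-.5,v/12+138-.5,.205)))
for n,u,v in(('a',235,185),('a',280,198),('a',325,212),('p',207,193),('p',255,211),('p',297,228),('m',222,188),('m',312,217)):
    print('side',n,inv(plane('side',u/12+300-.5,v/12+135-.5,.205)))
# dark profile along doser y at several x in top p and a; bilinear sample
for n in('a','p'):
  im=cv2.cvtColor(cv2.imread(f'pics/{n}_top.png'),cv2.COLOR_BGR2GRAY).astype(np.float32)
  for x in(8,4,0,-4,-8,-11,-14,-17,-20):
    ys=np.arange(30,90,2.); P=np.array([proj('top',D(x/1000,y/1000,.2045)) for y in ys],np.float32)
    print(n,x,cv2.remap(im,P[:,0].reshape(1,-1),P[:,1].reshape(1,-1),cv2.INTER_LINEAR)[0].astype(int))
print(np.arange(30,90,2))
```

```text
top a [ 0.7 49.3]
top a [11.5 49.7]
top a [-10.2  49.4]
top p [-1.1 59.6]
top p [ 9.6 60.2]
top p [-10.7  58.9]
side a [11.3 52.1]
side a [-2.8 49.5]
side a [-17.3  47.4]
side p [13.6 61.3]
side p [-3.2 60.3]
side p [-18.1  60.1]
side m [12.7 56. ]
side m [-16.7  52.2]
a 8 [130 138 136 134 134 135 128 111  78  57  48  53  66  67  64  80 101 114
 105  91  82  82  81  80  84 102 119 131 131 132]
a 4 [88 92 89 84 82 82 88 82 66 49 47 55 75 72 64 58 67 75 78 69 66 69 75 67
 65 73 82 84 83 82]
a 0 [75 74 70 64 68 70 69 64 58 49 46 58 72 76 63 61 76 81 75 62 72 77 78 65
 68 73 74 67 68 75]
a -4 [89 78 74 74 79 72 63 60 57 52 46 58 73 83 70 74 85 87 72 67 78 78 77 73
 81 80 75 73 76 77]
a -8 [ 67  59  66  68  64  65  67  66  59  52  52  62  94 101  85  67  61  61
  60  63  63  57  68  74  73  64  66  73  68  63]
a -11 [ 87  84  85  75  69  82  94  95  85  69  78  97 130 118  92  62  70  78
  83  80  74  73  76  73  73  83  91  92  82  86]
a -14 [146 147 151 150 144 135 135 138 127  94 114 144 173 135  94  67 108 135
 154 157 156 143 119  95 101 135 155 161 160 158]
a -17 [181 182 182 177 16
[... 658 characters left out ...]
65 56 64 65 63 64 67 71 64 62 62 66 80 81 67 47 50 65 83 82 72 58 67 72
 71 63 64 71 65 62]
p -11 [ 85  81  83  73  67  80  93  95  86  84  81  82 101 102  90  61  72  92
 119 108  87  68  72  70  70  77  87  89  80  83]
p -14 [142 143 147 145 140 132 136 142 146 151 155 157 159 141 109  81 111 139
 161 161 155 138 114  91  95 122 146 155 155 154]
p -17 [177 178 178 173 161 151 147 161 172 180 182 183 175 145 103  90 129 161
 179 183 184 167 137 101 111 139 169 180 183 184]
p -20 [184 184 182 175 157 146 145 161 172 180 183 184 171 139 114 116 140 166
 178 183 184 164 138 107 118 141 168 179 183 183]
[30 32 34 36 38 40 42 44 46 48 50 52 54 56 58 60 62 64 66 68 70 72 74 76
 78 80 82 84 86 88]
```

Run:
```python
from h import *
np.set_printoptions(precision=2,suppress=True,linewidth=150)
def prof(n,cam,x,ys,z):
  im=cv2.cvtColor(cv2.imread(f'pics/{n}_{cam}.png'),cv2.COLOR_BGR2GRAY).astype(np.float32)
  P=np.array([proj(cam,D(x/1000,y/1000,z)) for y in ys],np.float32)
  return cv2.remap(im,P[:,0].reshape(1,-1),P[:,1].reshape(1,-1),cv2.INTER_CUBIC)[0]
ys=np.arange(25,95,.25)
def cen(f,lo,hi):
  m=(ys>=lo)&(ys<=hi); g=f[m]; i=np.argmin(g); y0=ys[m][i]
  k=(abs(ys-y0)<=5); w=np.clip(np.percentile(f[k],80)-f[k],0,None); return round(float((w*ys[k]).sum()/w.sum()),1),y0
for x in(8,4,0,-4,-8,-11,-14):
  print('top',x,'a',cen(prof('a','top',x,ys,.205),44,54),'p',cen(prof('p','top',x,ys,.205),54,66))
for x in(-13,-15,-17,-19,-21):
  f=prof('a','top',x,ys,.204);g=prof('p','top',x,ys,.204); print('notch',x,[cen(f,*r) for r in((36,45),(54,64),(70,82))],[cen(g,*r) for r in((36,45),(54,64),(70,82))])
for x in(12,8,4,0,-4,-8,-12,-16):
  print('side',x,'f',cen(prof('f','side',x,ys,.206),42,56),'m',cen(prof('m','side',x,ys,.206),46,62),'p',cen(prof('p','side',x,ys,.206),54,68))
for n in 'fp':
  for x in(-12,-14,-16,-18,-20): print(n,x,prof(n,'side',x,ys,.204)[0:240:8].astype(int))
```

```text
top 8 a (50.3, np.float64(50.0)) p (60.9, np.float64(60.75))
top 4 a (49.6, np.float64(49.5)) p (61.4, np.float64(61.25))
top 0 a (49.2, np.float64(49.75)) p (60.6, np.float64(60.75))
top -4 a (49.1, np.float64(49.75)) p (60.9, np.float64(60.5))Traceback (most recent call last):
  File "<stdin>", line 12, in <module>
  File "<stdin>", line 5, in prof
  File "h.py", line 18, in proj
    i=info(c); q=np.array(i["rotation"]).T@(np.array(p)-np.array(i["origin"]))
  File "h.py", line 10, in info
    i=robot.camera_info(c); return i
ValueError: time passes only in moves, steps and waits
```

```bash
python3 - <<'E'
from workcell import robot
import pickle
pickle.dump({c:robot.camera_info(c) for c in('side','top')},open('ci.pkl','wb'))
E
sed -i 's/i=robot.camera_info(c); return i/return CI[c]/; 2a import pickle\nCI=pickle.load(open("ci.pkl","rb"))' h.py; head -16 h.py
cat > m.py <<'E'
from h import *
np.set_printoptions(precision=2,suppress=True,linewidth=150)
def prof(n,cam,x,ys,z):
  im=cv2.cvtColor(cv2.imread(f'pics/{n}_{cam}.png'),cv2.COLOR_BGR2GRAY).astype(np.float32)
  P=np.array([proj(cam,D(x/1000,y/1000,z)) for y in ys],np.float32)
  return cv2.remap(im,P[:,0].reshape(1,-1),P[:,1].reshape(1,-1),cv2.INTER_CUBIC)[0]
ys=np.arange(25,95,.25)
def cen(f,lo,hi):
  m=(ys>=lo)&(ys<=hi); g=f[m]; i=np.argmin(g); y0=float(ys[m][i])
  k=(abs(ys-y0)<=5); w=np.clip(np.percentile(f[k],80)-f[k],0,None); return round(float((w*ys[k]).sum()/w.sum()),1),y0
E
python3 - <<'E'
from m import *
for x in(8,4,0,-4,-8,-11,-14):
  print('top',x,'a',cen(prof('a','top',x,ys,.205),44,54),'p',cen(prof('p','top',x,ys,.205),54,66))
for x in(-13,-15,-17,-19,-21):
  f=prof('a','top',x,ys,.204);g=prof('p','top',x,ys,.204); print('notch',x,[cen(f,*r) for r in((36,45),(54,64),(70,82))],[cen(g,*r) for r in((36,45),(54,64),(70,82))])
for x in(12,8,4,0,-4,-8,-12,-16):
  print('side',x,'f',cen(prof('f','side',x,ys,.206),42,56),'m',cen(prof('m','side',x,ys,.206),46,62),'p',cen(prof('p','side',x,ys,.206),54,68))
for n in 'fp':
  for x in(-12,-14,-16,-18,-20): print(n,x,prof(n,'side',x,ys,.204)[0:240:8].astype(int))
E
```

```text
import numpy as np, cv2, sys
from workcell import robot
import pickle
CI=pickle.load(open("ci.pkl","rb"))
def snap(n):
    out={}
    for c in ("side","top"):
        im,d=robot.camera(c); cv2.imwrite(f"pics/{n}_{c}.png",im[:,:,::-1]); np.save(f"pics/{n}_{c}.npy",d)
        out[c]=(im,d)
    return out
def info(c):
    return CI[c]
def pt(c,u,v,d):
    i=info(c); x=(u-i["cx"])/i["fx"]*d; y=(v-i["cy"])/i["fy"]*d
    return np.array(i["origin"])+np.array(i["rotation"])@np.array([x,-y,-d])
def plane(c,u,v,z):
top 8 a (50.3, 50.0) p (60.9, 60.75)
top 4 a (49.6, 49.5) p (61.4, 61.25)
top 0 a (49.2, 49.75) p (60.6, 60.75)
top -4 a (49.1, 49.75) p (60.9, 60.5)
top -8 a (48.7, 49.0) p (61.0, 61.0)
top -11 a (48.3, 48.25) p (60.9, 61.0)
top -14 a (48.4, 48.25) p (60.0, 59.75)
notch -13 [(39.5, 39.25), (59.9, 59.75), (76.3, 76.5)] [(39.0, 39.25), (60.1, 59.75), (76.4, 76.5)]
notch -15 [(42.1, 41.25), (59.3, 59.25), (76.5, 76.5)] [(40.7, 40.75), (59.6, 59.5), (76.7, 76.5)]
notch -17 [(42.1, 41.5), (59.0, 59.0), (76.5, 76.5)] [(40.9, 41.0), (59.3, 59.25), (76.7, 76.5)]
notch -19 [(41.2, 41.25), 
[... 1129 characters left out ...]
8 102  99  96  98  99  96  95 103 111 107  97  96 104 115 120 123 122 118 112 104 101 102]
p -12 [80 78 78 82 85 85 85 83 80 80 84 91 94 86 69 51 45 50 62 74 83 92 95 88 73 63 71 84 91 94]
p -14 [ 96  92  92  94  96  96  90  86  84  83  88  95 102 102  88  67  48  47  63  80  94 102 109 110  96  78  70  82  98 105]
p -16 [110 108 105 107 111 108 100  89  84  86  91  98 106 111 107  90  65  46  54  81 102 111 115 119 118 105  89  84  96 111]
p -18 [122 119 116 116 119 119 108  98  89  89  94 100 108 116 117 110  87  62  50  68  96 114 120 122 124 122 109  98  99 112]
p -20 [126 126 125 125 125 123 118 107  99  98  99 103 110 119 123 117 106  86  69  68  85 108 120 126 125 122 117 110 108 112]
```

```bash
python3 -m inch '[[0.6,0,0,-22,10],[0.6,0,0,-22,10],[0.6,0,0,-22,10],[0.6,0,0,-22,10],[0.6,0,0,-22,10],[0.6,0,0,-22,10],[0.6,0,0,-22,10],[0.6,0,0,-20,10],[0.6,0,0,0,8]]'
python3 - <<'E'
from h import *
to([.702,-.1724,.44],[.702,-.1724,.3545],yaw=81.55)
E
```

```text
clock: 17.85
ee_pos: [0.3947, -0.1293, 0.4476]
ee_rot: [[-0.155, -0.987, -0.039], [-0.988, 0.154, 0.013], [-0.007, 0.041, -0.999]]
force: [0.1, -0.4, 0.2]
width: 0.0513
t 17.85 p [ 0.3947 -0.1293  0.4476] yawx -98.91 zax [-0.039   0.0134 -0.9991] F [ 0.1305 -0.357   0.2065] w 0.0513 q [-18.3645  -6.2942  98.7492   0.0255  89.9092  80.532 ]
turn about tool z: -0.46
to [ 0.702  -0.1724  0.44  ] tool delta mm [  -4.9 -310.3   -4.9] norm 310.4 after turn [  -2.5 -310.3   -5. ]
to [ 0.702  -0.1724  0.3545] tool delta mm [ 0.6 -3.5 85.4] norm 85.5 after turn [ 0.6 -3.5 85.4]
```

```bash
python3 -m inch '[[0.6,-1,-60,-1,-0.4],[0.6,-1,-60,-1,0],[0.6,-1,-60,-1,0],[0.6,0,-60,-1,0],[0.6,0,-60,-1,0],[0.6,0,-5,0,0],[0.6,0,0,0,0]]'
python3 - <<'E'
from h import *
o=snap('q')
to([.702,-.1724,.3545],yaw=81.55)
im=o['side'][0][60:180,250:370,::-1]; cv2.imwrite('pics/q_cs.png',cv2.resize(cv2.convertScaleAbs(im,alpha=1.7,beta=10),None,fx=4.9,fy=4.9,interpolation=cv2.INTER_CUBIC))
E
```

```text
clock: 18.73
ee_pos: [0.712, -0.1735, 0.4239]
ee_rot: [[-0.149, -0.988, -0.05], [-0.989, 0.148, 0.016], [-0.008, 0.052, -0.999]]
force: [-0.7, -0.2, 0.4]
width: 0.0513
t 18.82 p [ 0.7108 -0.1735  0.4248] yawx -98.57 zax [-0.0495  0.0157 -0.9987] F [-0.0154  0.4819  0.1901] w 0.0514 q [-13.9197  26.4707  62.134    0.1944  94.3655  84.6529]
turn about tool z: -0.12
to [ 0.702  -0.1724  0.3545] tool delta mm [ 0.8  5.2 70.7] norm 70.9 after turn [ 0.8  5.2 70.7]
```

View pics/q_cs.png

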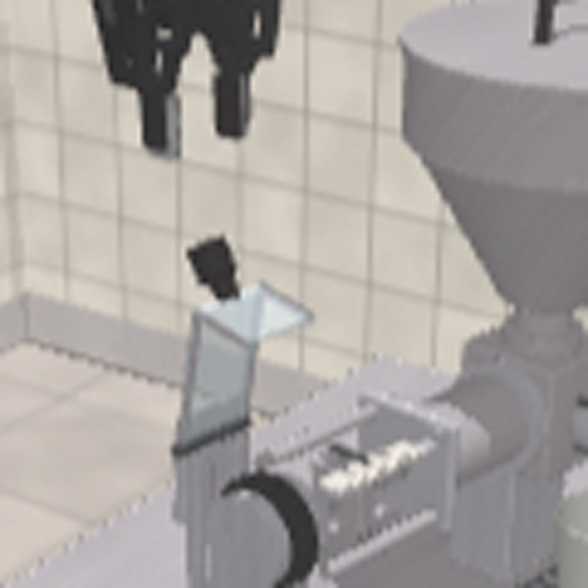

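```bash
python3 -m inch '[[0.6,0.4,2.6,34,0],[0.6,0.4,2.6,34,0],[0.6,0,0,2,0],[0,0,0,0,0],[0,0,0,0,0],[0,0,0,0,0]]' 30
python3 - <<'E'
from h import *
import math
o,R=st(); p=np.array(o['ee_pos']); h=D(.05,.134,.227)
f=np.array([-math.cos(ya),-math.sin(ya),0])
d=p-h; a=math.atan2(d[2]-.004,d@f); rr=math.hypot(d[2]-.004,d@f); print('knob radius',rr,'angle',a)
r=math.hypot(.119,.019); a0=math.atan2(.019,.119); A=a0+1.4; prev=None
for i in range(0,15):
    th=A-.1*i; q=p+f*(r*math.cos(th)-r*math.cos(A))+np.array([0,0,r*math.sin(th)-r*math.sin(A)])
    if i: print(round(1.4-.1*i,2),q,(R.T@(q-prev)*1000).round(1))
    prev=q
E
```

```text
clock: 19.58
ee_pos: [0.6998, -0.1722, 0.3611]
ee_rot: [[-0.15, -0.988, -0.041], [-0.989, 0.149, 0.014], [-0.008, 0.043, -0.999]]
force: [1.0, -0.4, -10.0]
width: 0.0235
t 19.57 p [ 0.6998 -0.1722  0.3611] yawx -98.61 zax [-0.0411  0.0139 -0.9991] F [ 0.9581 -0.4021 -9.9526] w 0.0235 q [-14.0364  26.1005  70.1136   0.2016  86.2669  84.5422]
knob radius 0.13011967000704713 angle 1.5672351542746923
1.3 [ 0.6879 -0.1704  0.3604] [ 0.  12.   1.3]
1.2 [ 0.6761 -0.1687  0.3584] [ 0.  11.8  2.5]
1.1 [ 0.6646 -0.167   0.3553] [ 0.1 11.5  3.6]
1.0 [ 0.6535 -0.1653  0.351 ] [ 0.1 11.1  4.7]
0.9 [ 0.6428 -0.1637  0.3456] [ 0.1 10.5  5.8]
0.8 [ 0.6327 -0.1622  0.3392] [0.1 9.9 6.9]
0.7 [ 0.6233 -0.1608  0.3318] [0.1 9.2 7.8]
0.6 [ 0.6147 -0.1596  0.3235] [0.1 8.3 8.7]
0.5 [ 0.607  -0.1584  0.3143] [0.1 7.4 9.5]
0.4 [ 0.6002 -0.1574  0.3045] [ 0.1  6.5 10.2]
0.3 [ 0.5944 -0.1565  0.2939] [ 0.1  5.4 10.8]
0.2 [ 0.5896 -0.1558  0.2829] [ 0.1  4.3 11.2]
0.1 [ 0.586  -0.1553  0.2714] [ 0.1  3.2 11.6]
-0.0 [ 0.5835 -0.1549  0.2596] [ 0.1  2.  11.9]
```

```bash
python3 -m inch '[[0.6,0,0,2,0],[0.6,0,-1,6,0],[0.6,0,0,1,0],[0,0,0,0,0],[0,0,0,0,0],[0,0,0,0,0]]' 40
python3 - <<'E'
from h import *
st()
E
```

```text
clock: 20.32
ee_pos: [0.7015, -0.1724, 0.3544]
ee_rot: [[-0.149, -0.988, -0.037], [-0.989, 0.149, 0.013], [-0.007, 0.039, -0.999]]
force: [0.2, -0.4, -1.2]
width: 0.0243
t 20.32 p [ 0.7015 -0.1724  0.3544] yawx -98.6 zax [-0.037   0.013  -0.9992] F [ 0.2233 -0.4161 -1.175 ] w 0.0243 q [-14.0195  26.2962  70.6023   0.2084  85.3403  84.5477]
```

Good grip. Swing closed along the arc.

```bash
python3 -m inch '[[0,0,12,1.3,0],[0,0,11.8,2.5,0],[0,0,11.5,3.6,0],[0,0,11.1,4.7,0],[0,0,10.5,5.8,0],[0,0,9.9,6.9,0]]' 30
python3 - <<'E'
from h import *
import math
o,R=st(); p=np.array(o['ee_pos']); p1=np.array([.7015,-.1724,.3544])
f=np.array([-math.cos(ya),-math.sin(ya),0]);r=math.hypot(.119,.019); a0=math.atan2(.019,.119); A=a0+1.4
d=p-p1; x=d@f+r*math.cos(A); z=d[2]+r*math.sin(A); print("open",math.atan2(z,x)-a0,"dr",math.hypot(x,z)-r)
prev=p
for g in np.arange(.7,-.11,-.1):
    th=a0+g; q=p1+f*(r*math.cos(th)-r*math.cos(A))+np.array([0,0,r*math.sin(th)-r*math.sin(A)])
    print(round(g,2),q,(R.T@(q-prev)*1000).round(1)); prev=q
E
```

```text
clock: 21.08
ee_pos: [0.6321, -0.1617, 0.3342]
ee_rot: [[-0.149, -0.988, -0.029], [-0.989, 0.149, 0.011], [-0.007, 0.03, -1.0]]
force: [1.6, 0.5, 5.0]
width: 0.0239
t 21.07 p [ 0.6321 -0.1617  0.3342] yawx -98.59 zax [-0.0285  0.0112 -0.9995] F [1.5626 0.5367 5.0403] w 0.0239 q [-14.5882  19.776   82.5657   0.2107  79.4007  83.9528]
open 0.792247621105083 dr 0.002807578270244901
0.7 [ 0.6251 -0.161   0.3251] [0.4 6.8 9.4]
0.6 [ 0.6164 -0.1598  0.3168] [0.1 8.5 8.6]
0.5 [ 0.6087 -0.1586  0.3076] [0.1 7.6 9.4]
0.4 [ 0.6019 -0.1576  0.2977] [ 0.1  6.6 10.1]
0.3 [ 0.5961 -0.1567  0.2872] [ 0.1  5.5 10.7]
0.2 [ 0.5914 -0.156   0.2762] [ 0.1  4.5 11.2]
0.1 [ 0.5877 -0.1555  0.2647] [ 0.1  3.3 11.6]
0.0 [ 0.5853 -0.1551  0.2529] [ 0.1  2.1 11.9]
-0.1 [ 0.584  -0.1549  0.2409] [ 0.1  0.9 12. ]
```

```bash
python3 -m inch '[[0,0.2,7,9,0],[0,0,8.5,8.6,0],[0,0,7.6,9.4,0],[0,0,6.6,10.1,0],[0,0,5.5,10.7,0],[0,0,4.5,11.2,0],[0,0,3.2,11,0],[0,0,1.5,8,0]]' 30
python3 - <<'E'
from h import *
st()
E
```

```text
clock: 22.08
ee_pos: [0.5759, -0.1531, 0.2542]
ee_rot: [[-0.15, -0.988, -0.038], [-0.989, 0.149, 0.012], [-0.007, 0.039, -0.999]]
force: [-0.7, 0.6, 3.0]
width: 0.0239
t 22.07 p [ 0.5759 -0.1531  0.2542] yawx -98.61 zax [-0.0376  0.0124 -0.9992] F [-0.7249  0.5985  3.0123] w 0.0239 q [-15.0994  18.1964  94.9396   0.1339  69.1297  83.4561]
```

```bash
python3 -m inch '[[0,0,-1,4,0],[0,0,0,3,0]]' 30
python3 -m inch '[[0,0,0,3,0]]' 30
python3 - <<'E'
from h import *
o=snap('r')
im=o['side'][0][100:200,260:370,::-1]; cv2.imwrite('pics/r_cs.png',cv2.resize(cv2.convertScaleAbs(im,alpha=1.7,beta=10),None,fx=5.5,fy=5.5,interpolation=cv2.INTER_CUBIC))
st()
E
```

```text
clock: 22.32
ee_pos: [0.5751, -0.153, 0.2489]
ee_rot: [[-0.15, -0.988, -0.041], [-0.989, 0.149, 0.013], [-0.007, 0.042, -0.999]]
force: [-12.5, 3.2, 42.3]
width: 0.0239
clock: 22.45
ee_pos: [0.5752, -0.153, 0.2488]
ee_rot: [[-0.15, -0.988, -0.04], [-0.989, 0.149, 0.013], [-0.007, 0.041, -0.999]]
force: [-11.6, 3.1, 29.8]
width: 0.0244
t 22.55 p [ 0.5752 -0.153   0.2489] yawx -98.61 zax [-0.0397  0.0125 -0.9991] F [-11.1882   2.929   27.7557] w 0.0242 q [-15.096   18.4787  95.2608   0.1073  68.6463  83.4692]
```

View pics/r_cs.png

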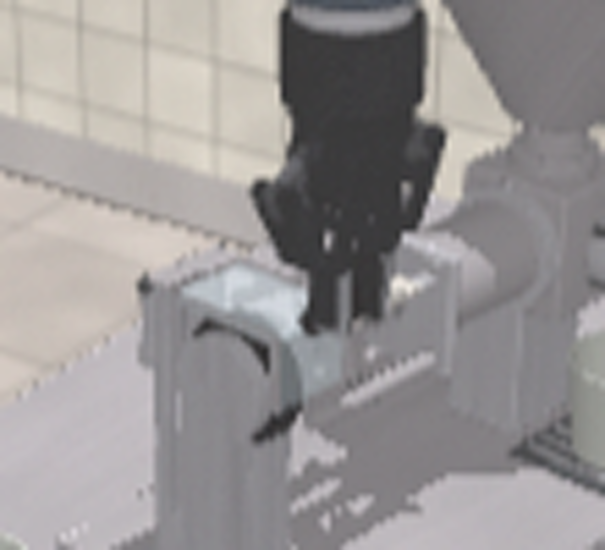

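```bash
python3 -m inch '[[0.7,0,0,-1,0],[0.7,0,0,0,0],[0.7,0,0,0,0],[0.7,0,2,-40,0],[0.7,0,40,-40,0],[0.7,0,60,0,0],[0.7,0,60,0,0],[0.7,0,30,0,0]]' 30
python3 - <<'E'
from h import *
o=snap('s')
im=o['side'][0][100:200,260:370,::-1]; cv2.imwrite('pics/s_cs.png',cv2.resize(cv2.convertScaleAbs(im,alpha=1.7,beta=10),None,fx=5.5,fy=5.5,interpolation=cv2.INTER_CUBIC))
im=o['top'][0][100:220,310:450,::-1]; cv2.imwrite('pics/s_ct.png',cv2.resize(cv2.convertScaleAbs(im,alpha=1.5,beta=10),None,fx=5.5,fy=5,interpolation=cv2.INTER_CUBIC))
st()
E
```

```text
clock: 23.55
ee_pos: [0.3856, -0.1247, 0.3364]
ee_rot: [[-0.149, -0.988, -0.044], [-0.989, 0.149, 0.014], [-0.007, 0.045, -0.999]]
force: [0.0, -0.8, -0.8]
width: 0.0597
t 23.65 p [ 0.3854 -0.1246  0.3366] yawx -98.59 zax [-0.044   0.0137 -0.9989] F [-0.0625 -0.0534 -0.6336] w 0.0599 q [-18.1021  -3.8896 109.9335  -0.0372  76.5983  80.4843]
```

View pics/s_cs.png

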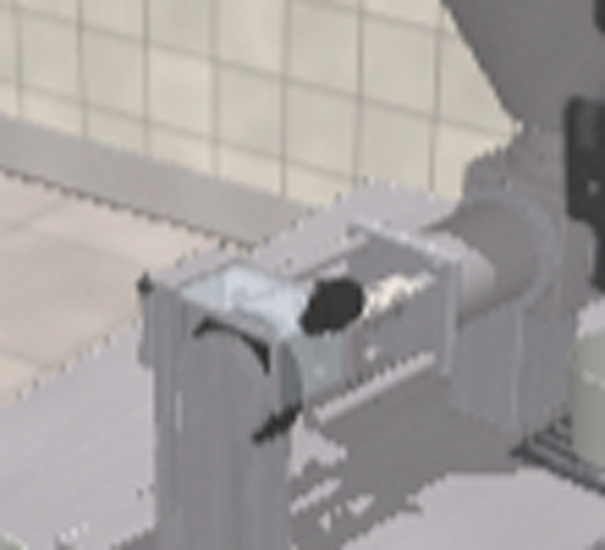

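View pics/s_ct.png

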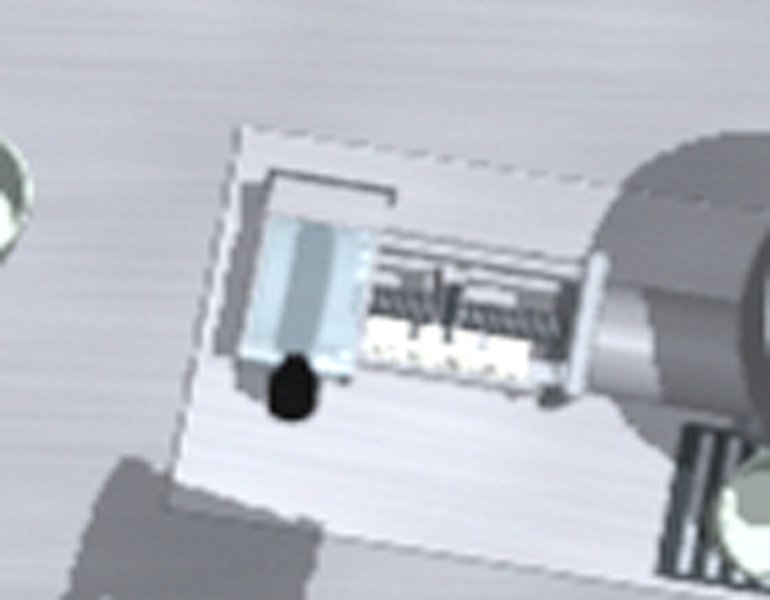

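Run:
```python
from h import *
np.set_printoptions(precision=4,suppress=True)
for n in('a','s'):
    im=cv2.imread(f'pics/{n}_top.png'); g=cv2.cvtColor(im,cv2.COLOR_BGR2GRAY); hsv=cv2.cvtColor(im,cv2.COLOR_BGR2HSV)
    m=((g<105)&(hsv[...,1]<90)).astype('uint8'); m[:185]=0;m[245:]=0;m[:,:270]=0;m[:,312:]=0
    k,l,stt,ce=cv2.connectedComponentsWithStats(m); i=1+np.argmax(stt[1:,4]); v,u=np.where(l==i)
    P=np.array([plane('top',a,b,.0085)[:2] for a,b in zip(u,v)])  # pixel centres
    print(n,stt[i])
    d0=np.array([np.cos(np.radians(-16.3)),np.sin(np.radians(-16.3))]); 
    for it in range(3):
        nrm=np.array([-d0[1],d0[0]]); t=P@d0; w=P@nrm; tm=t.max()
        sel=(t<tm-.036)&(t>tm-.105)&(abs(w-np.median(w[t>tm-.105]))<.013); Q=P[sel]
        c=Q.mean(0); e=np.linalg.svd(Q-c)[2][0]; d0=e*np.sign(e[0])
    print('handle mid',c,'yaw',np.degrees(np.arctan2(d0[1],d0[0])),'tmax',P@d0 .max() if 0 else (P@d0).max()-c@d0,(P@d0).min()-c@d0)
    ring=P[(P@d0)>(P@d0).max()-.033]; print('ring mean',ring.mean(0))
```

```text
a [275 188  31  54 420]
handle mid [0.5036 0.0447] yaw -17.05089237081589 tmax 0.07116244284091616 -0.11318981043909376
ring mean [0.5553 0.029 ]
s [275 188  31  54 440]
handle mid [0.5042 0.0446] yaw -16.601101665019687 tmax 0.07057665173439814 -0.1146500601316578
ring mean [0.5553 0.029 ]
```

```bash
python3 -m inch '[[0.6,0,0,0,8.2]]'
python3 - <<'E'
from h import *
to([.4789,.0522,.12],[.4789,.0522,.014],yaw=73.2)
E
```

```text
clock: 23.78
ee_pos: [0.3857, -0.1247, 0.3367]
ee_rot: [[-0.291, -0.956, -0.043], [-0.957, 0.291, 0.013], [-0.0, 0.045, -0.999]]
force: [0.1, 0.9, 0.6]
width: 0.0512
t 23.77 p [ 0.3857 -0.1247  0.3367] yawx -106.94 zax [-0.0431  0.0135 -0.999 ] F [0.1255 0.8569 0.5584] w 0.0512 q [-18.1054  -3.891  109.9266  -0.0348  76.5549  88.8469]
turn about tool z: -0.14
to [0.4789 0.0522 0.12  ] tool delta mm [-196.3  -47.3  214.8] norm 294.8 after turn [-196.3  -47.8  214.8]
to [0.4789 0.0522 0.014 ] tool delta mm [  0.   -4.8 105.9] norm 106.0 after turn [  0.   -4.8 105.9]
```

```bash
python3 -m inch '[[0.6,-39,-9.5,43,0],[0.6,-39,-9.5,43,0],[0.6,-39,-9.5,43,0],[0.6,-39,-9.5,43,0],[0.6,-36,-9,40,0],[0.6,0,0,0,0]]'
python3 - <<'E'
from h import *
to([.4789,.0522,.12],[.4789,.0522,.03],[.4789,.0522,.014],yaw=73.2)
o=snap('t');im=o['top'][0][160:260,240:360,::-1]; cv2.imwrite('pics/t_ct.png',cv2.resize(cv2.convertScaleAbs(im,alpha=1.5,beta=10),None,fx=5,fy=5,interpolation=cv2.INTER_CUBIC))
im=o['side'][0][200:320,240:380,::-1]; cv2.imwrite('pics/t_cs.png',cv2.resize(cv2.convertScaleAbs(im,alpha=1.7,beta=10),None,fx=5,fy=5,interpolation=cv2.INTER_CUBIC))
E
```

```text
clock: 24.52
ee_pos: [0.4879, 0.052, 0.1154]
ee_rot: [[-0.296, -0.955, -0.037], [-0.955, 0.296, 0.011], [0.001, 0.038, -0.999]]
force: [-0.2, -0.9, 0.5]
width: 0.0514
t 24.52 p [0.4879 0.052  0.1154] yawx -107.21 zax [-0.0368  0.0108 -0.9993] F [-0.1941 -0.8934  0.4884] w 0.0514 q [  5.3569  19.0801 114.6578   1.087   48.309  111.8295]
turn about tool z: -0.41
to [0.4789 0.0522 0.12  ] tool delta mm [ 2.4  8.8 -4.2] norm 10.1 after turn [ 2.4  8.8 -4.2]
to [0.4789 0.0522 0.03  ] tool delta mm [-0.1 -3.4 89.9] norm 90.0 after turn [-0.1 -3.4 89.9]
to [0.4789 0.0522 0.014 ] tool delta mm [-0.  -0.6 16. ] norm 16.0 after turn [-0.  -0.6 16. ]
```

View pics/t_cs.png

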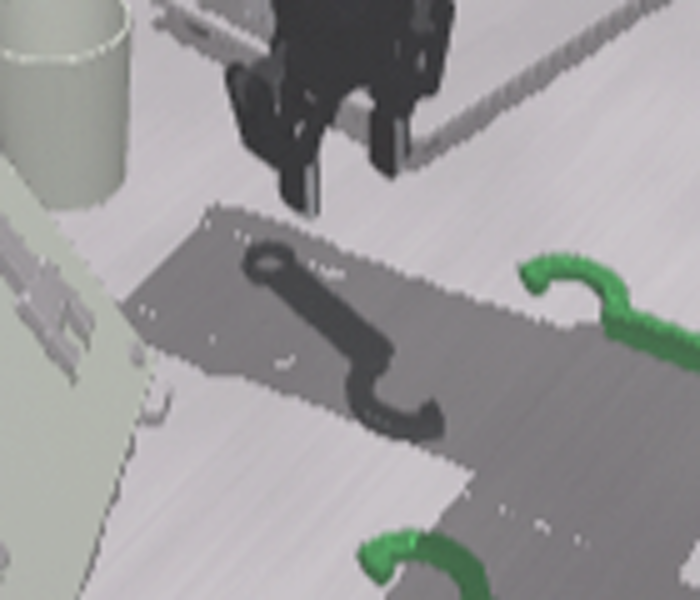

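```bash
python3 -m inch '[[0.6,2,5,20,-0.4],[0.6,0,0,25,0],[0.6,0,0,25,0],[0.6,0,0,10,0],[0.6,0,0,0,0]]'
python3 - <<'E'
from h import *
print('eye side',plane('side',293.1,251.9,.008), 'handle tail', plane('side',375/5+239.5,352/5+199.5,.008))
to([.4789,.0522,.013],yaw=73.2)
E
```

```text
clock: 25.25
ee_pos: [0.4853, 0.0474, 0.0429]
ee_rot: [[-0.294, -0.956, -0.022], [-0.956, 0.294, 0.011], [-0.004, 0.024, -1.0]]
force: [0.3, 0.5, 0.9]
width: 0.0514
eye side [0.55459199 0.03256624 0.008     ] handle tail [0.45953082 0.06082396 0.008     ]
t 25.25 p [0.4853 0.0474 0.0429] yawx -107.11 zax [-0.0217  0.0113 -0.9997] F [0.2829 0.4719 0.8875] w 0.0514 q [  4.889   25.6823 117.6565   1.2219  37.8492 111.0195]
turn about tool z: -0.31
to [0.4789 0.0522 0.013 ] tool delta mm [-2.6  6.8 30.1] norm 31.0 after turn [-2.6  6.8 30.1]
```

```bash
python3 -m inch '[[0.6,-2.6,6.5,14,-0.3],[0.6,0,0,12,0],[0.6,0,0,3,0]]'
python3 - <<'E'
from h import *
to([.4789,.0525,.0125],yaw=73.2)
E
```

```text
clock: 25.62
ee_pos: [0.4804, 0.0523, 0.0144]
ee_rot: [[-0.289, -0.957, -0.018], [-0.957, 0.289, 0.012], [-0.006, 0.02, -1.0]]
force: [-0.2, 0.4, -0.4]
width: 0.0511
t 25.62 p [0.4804 0.0523 0.0144] yawx -106.81 zax [-0.0179  0.0116 -0.9998] F [-0.2232  0.4183 -0.4186] w 0.0511 q [  5.5074  28.4568 118.8126   1.3747  33.6932 111.1621]
turn about tool z: -0.01
to [0.4789 0.0525 0.0125] tool delta mm [0.2 1.5 1.9] norm 2.4 after turn [0.2 1.5 1.9]
```

```bash
python3 -m inch '[[0.2,0,1.5,1,0],[0.2,0,0,0,0],[0,0,0,0,0],[0,0,0,0,0],[0,0,0,0,0]]' 60
python3 - <<'E'
from h import *
o=snap('u')
im=o['side'][0][200:320,240:380,::-1]; cv2.imwrite('pics/u_cs.png',cv2.resize(cv2.convertScaleAbs(im,alpha=1.7,beta=10),None,fx=5,fy=5,interpolation=cv2.INTER_CUBIC))
E
```

```text
clock: 26.25
ee_pos: [0.4786, 0.0528, 0.0134]
ee_rot: [[-0.289, -0.957, -0.019], [-0.957, 0.289, 0.012], [-0.006, 0.021, -1.0]]
force: [-0.1, 0.2, -1.9]
width: 0.02
```

View pics/u_cs.png

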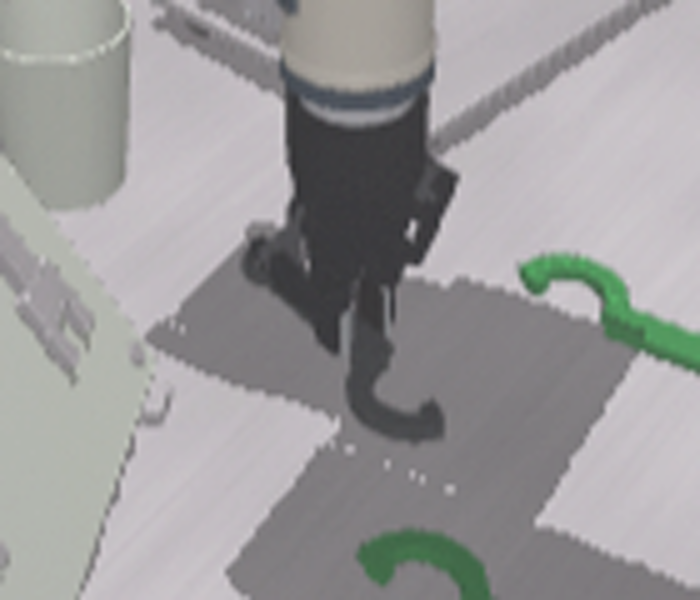

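```bash
python3 -m inch '[[0,0,0,-30,0],[0,0,0,-55,0],[0,0,0,-58,0],[0,0,0,-58,0],[0,0,0,-58,0],[0,0,0,-50,0]]' 60
cat >> h.py <<'E'
ry=.436; OR=np.array([.5754,.2987])
def K(x,y,z):
    c,s=np.cos(ry),np.sin(ry); return np.array([OR[0]+c*x-s*y,OR[1]+s*x+c*y,z])
E
python3 - <<'E'
from h import *
st()
o=snap('v')
for c in('top','side'):
    im=cv2.convertScaleAbs(np.ascontiguousarray(o[c][0][:,:,::-1]),alpha=1.7,beta=10)
    x0,y0,w=(165,140,70) if c=='top' else (165,195,90)
    big=cv2.resize(im[y0:y0+w,x0:x0+w],None,fx=590/w,fy=590/w,interpolation=cv2.INTER_CUBIC); k=590/w
    el=K(.0275-.0294,0,.2175+.017)
    for P,col in((K(.0275,0,.2175),(0,0,255)),(el,(255,0,0)),(K(-.0065,0,.2465),(0,255,0))):
        q=(proj(c,P)-[x0,y0]+.5)*k; print(c,P,proj(c,P),q); cv2.circle(big,tuple(int(a) for a in q),3,col,-1)
    cv2.imwrite(f'pics/v_{c}c.png',big)
E
```

```text
clock: 27.1
ee_pos: [0.4816, 0.0488, 0.3277]
ee_rot: [[-0.289, -0.957, -0.028], [-0.957, 0.289, 0.01], [-0.002, 0.03, -1.0]]
force: [0.8, -0.0, -2.7]
width: 0.0201
t 27.1 p [0.4816 0.0488 0.3277] yawx -106.8 zax [-0.0282  0.0105 -0.9995] F [ 0.7885 -0.0295 -2.7174] w 0.0201 q [  5.1042   3.831  103.3112   0.7694  74.4144 111.6849]
top [0.6003 0.3103 0.2175] [196.5369 168.784 ] [270.0249 246.8221]
top [0.5737 0.2979 0.2345] [199.0349 177.7603] [291.0802 322.4793]
top [0.5695 0.296  0.2465] [198.5879 178.8524] [287.3119 331.6846]
side [0.6003 0.3103 0.2175] [203.5601 239.3843] [256.0605 294.2418]
side [0.5737 0.2979 0.2345] [215.2255 234.8405] [332.5336 264.4546]
side [0.5695 0.296  0.2465] [216.6122 230.7779] [341.6245 237.8219]
```

View pics/v_topc.png

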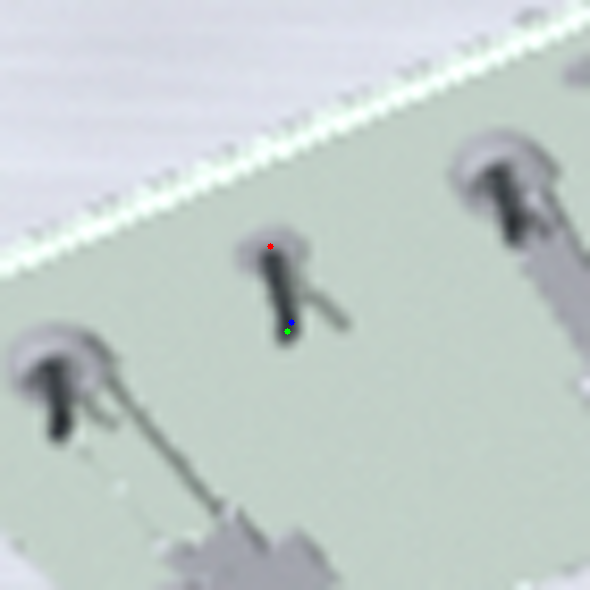

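View pics/v_sidec.png

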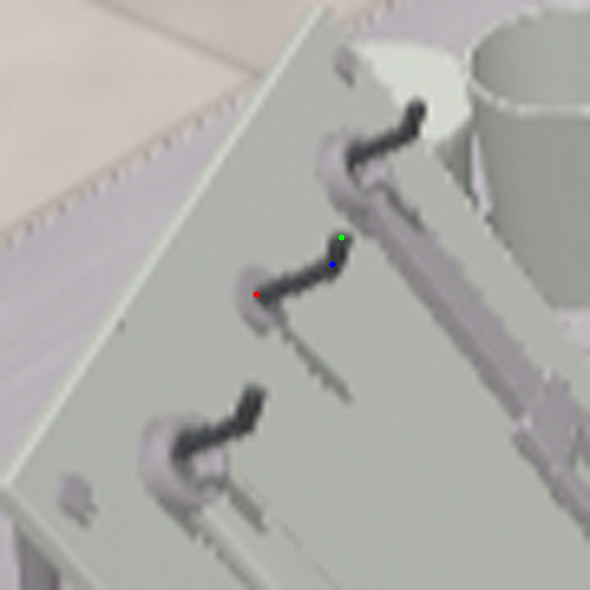

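```bash
python3 -m inch '[[0,0,0,0,-10.4],[0,0,0,0,-10.4],[0,0,0,0,-10.4],[0,0,0,0,-10.4]]' 60
python3 - <<'E'
from h import *
tip=K(-.0065,0,.2465); d=np.array([np.cos(ry),np.sin(ry),0])
to(tip-d*.110+[0,0,.085],tip-d*.080+[0,0,.03],yaw=-65)
E
```

```text
clock: 27.7
ee_pos: [0.4826, 0.0489, 0.3283]
ee_rot: [[0.439, -0.898, -0.023], [-0.898, -0.439, 0.011], [-0.02, 0.015, -1.0]]
force: [-0.1, 0.3, -2.8]
width: 0.0197
t 27.7 p [0.4826 0.0489 0.3283] yawx -63.98 zax [-0.0226  0.011  -0.9997] F [-0.0722  0.3143 -2.8401] w 0.0197 q [  5.0996   3.7105 103.3594   0.7699  74.1629  68.8515]
turn about tool z: 1.02
to [0.4698 0.2495 0.3315] tool delta mm [-185.9  -76.5   -0.7] norm 201.1 after turn [-187.2  -73.2   -0.6]
to [0.497  0.2622 0.2765] tool delta mm [  1.6 -30.8  54.5] norm 62.6 after turn [  1.1 -30.8  54.5]
```

```bash
python3 -m inch '[[0,0,0,0,1],[0,-47,-18,0,0],[0,-47,-18,0,0],[0,-47,-18,0,0],[0,-44,-17,0,0],[0,0,0,0,0],[0,0,0,0,0]]' 60
python3 - <<'E'
from h import *
tip=K(-.0065,0,.2465); d=np.array([np.cos(ry),np.sin(ry),0])
to(tip-d*.080+[0,0,.05],yaw=-65)
o=snap('w')
im=o['side'][0][170:270,150:270,::-1]; cv2.imwrite('pics/w_cs.png',cv2.resize(cv2.convertScaleAbs(im,alpha=1.7,beta=10),None,fx=5.9,fy=5.9,interpolation=cv2.INTER_CUBIC))
im=o['top'][0][120:240,140:280,::-1]; cv2.imwrite('pics/w_ct.png',cv2.resize(cv2.convertScaleAbs(im,alpha=1.5,beta=10),None,fx=4.9,fy=4.9,interpolation=cv2.INTER_CUBIC))
E
```

```text
clock: 28.58
ee_pos: [0.4687, 0.251, 0.3253]
ee_rot: [[0.388, -0.921, -0.028], [-0.921, -0.389, 0.008], [-0.019, 0.023, -1.0]]
force: [0.2, -0.2, -1.2]
width: 0.0201
t 28.57 p [0.4687 0.251  0.3253] yawx -67.14 zax [-0.0284  0.0081 -0.9996] F [ 0.1773 -0.1646 -1.2396] w 0.0201 q [27.2873  8.3618 98.4839  1.2039 74.3914 94.0788]
turn about tool z: -2.14
to [0.497  0.2622 0.2965] tool delta mm [  1.3 -31.1  28. ] norm 41.9 after turn [  2.4 -31.   28. ]
```

View pics/w_cs.png

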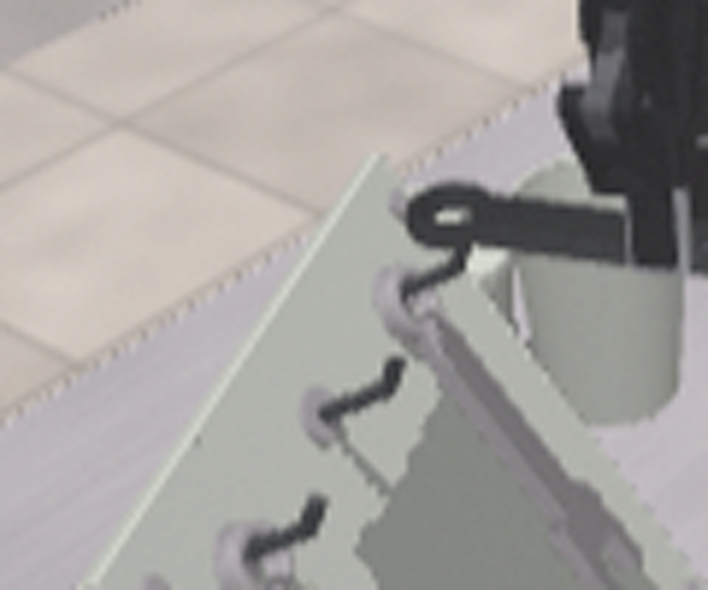

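View pics/w_ct.png

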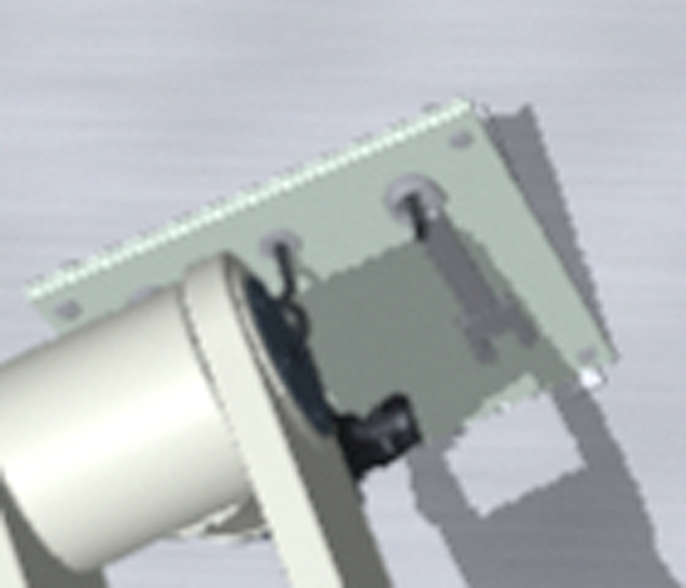

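Run:
```python
from h import *
o,R=st(); p=np.array(o['ee_pos'])
e=p+R@np.array([0,-.080,.008]); print(e,proj('side',e),proj('top',e))
for z in(.300,.305,.31,.315,.32): print(z,plane('side',226.1,205.9,z),plane('top',198.7,185.8,z))
```

```text
t 28.68 p [0.4689 0.2505 0.3255] yawx -67.14 zax [-0.0281  0.0086 -0.9996] F [-0.5604 -0.3189 -2.5723] w 0.02 q [27.2181  8.3341 98.4857  1.2183 74.3914 94.0023]
[0.5424 0.2817 0.3157] [227.156  205.8394] [196.9713 186.7716]
0.3 [0.5616 0.267  0.3   ] [0.5463 0.2813 0.3   ]
0.305 [0.556  0.2722 0.305 ] [0.5459 0.28   0.305 ]
0.31 [0.5504 0.2773 0.31  ] [0.5455 0.2788 0.31  ]
0.315 [0.5448 0.2824 0.315 ] [0.5451 0.2775 0.315 ]
0.32 [0.5392 0.2875 0.32  ] [0.5447 0.2762 0.32  ]
```

```bash
python3 -m inch '[[0,0,0,0,-2.1],[0,0,-12,10,0],[0,0,-12,10,0],[0,0,0,0,0]]' 60
python3 - <<'E'
from h import *
o,R=st(); p=np.array(o['ee_pos']); e=p+R@np.array([0,-.082,.008]); tip=K(-.0065,0,.2465)
print('eye',e,'to above tip',(R.T@(tip+[0,0,.012]-e)*1000).round(1))
o=snap('x')
x0,y0,k=150,170,5.9
im=o['side'][0][170:270,150:270,::-1]; im=cv2.resize(cv2.convertScaleAbs(im,alpha=1.7,beta=10),None,fx=5.9,fy=5.9,interpolation=cv2.INTER_CUBIC)
q=(proj('side',e)-[x0,y0]+.5)*k; cv2.circle(im,tuple(int(a) for a in q),3,(0,0,255),-1); cv2.imwrite('pics/x_cs.png',im)
im=o['top'][0][150:220,170:240,::-1]; im=cv2.resize(cv2.convertScaleAbs(im,alpha=1.5,beta=10),None,fx=8,fy=8,interpolation=cv2.INTER_CUBIC)
q=(proj('top',e)-[170,150]+.5)*8; cv2.circle(im,tuple(int(a) for a in q),3,(0,0,255),-1); cv2.imwrite('pics/x_ct.png',im)
E
```

```text
clock: 29.18
ee_pos: [0.4924, 0.2593, 0.3033]
ee_rot: [[0.42, -0.907, -0.028], [-0.907, -0.42, 0.008], [-0.019, 0.022, -1.0]]
force: [1.0, -0.3, -1.8]
width: 0.0199
t 29.18 p [0.4924 0.2593 0.3033] yawx -65.18 zax [-0.0278  0.0084 -0.9996] F [ 0.9974 -0.2734 -1.8295] w 0.0199 q [26.9287 11.6471 97.2643  1.2083 72.292  91.7124]
eye [0.5665 0.2938 0.2935] to above tip [-0.1 -4.4 34.9]
```

View pics/x_cs.png

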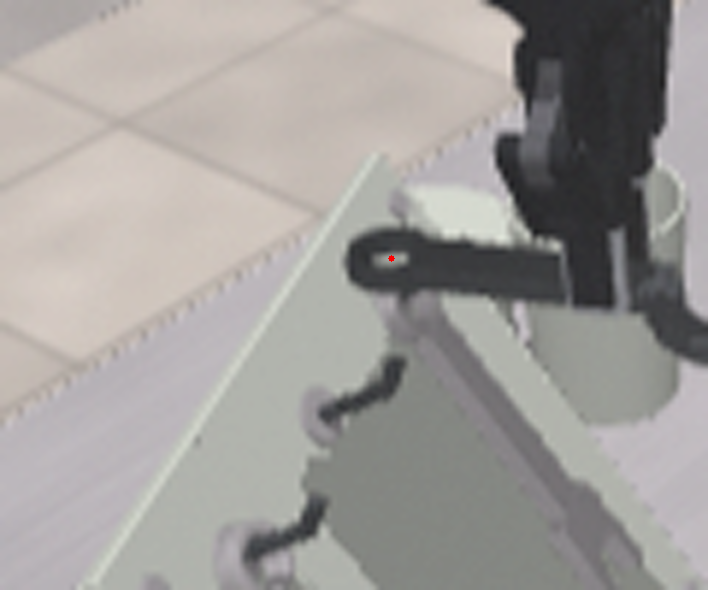

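View pics/x_ct.png

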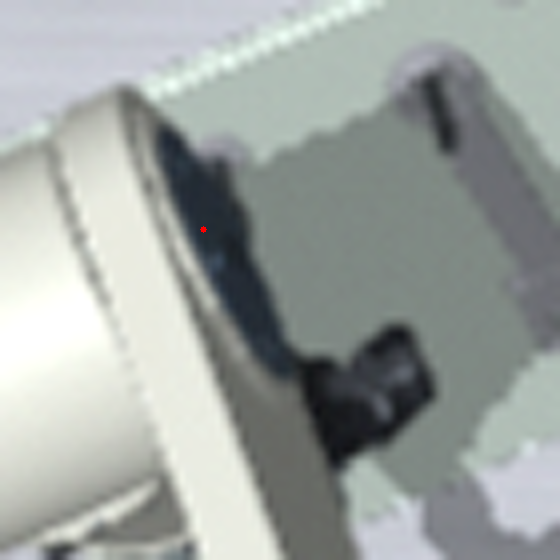

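```bash
python3 -m inch '[[0,0,-2.5,17,0],[0,0,-2,15,0],[0,0,0,0,0]]' 60
python3 - <<'E'
from h import *
o,R=st(); p=np.array(o['ee_pos']); e=p+R@np.array([0,-.082,.008]); tip=K(-.0065,0,.2465)
print('eye',e,'to tip',(R.T@(tip-e)*1000).round(1))
o=snap('y')
x0,y0,k=170,200,8
im=o['side'][0][200:270,170:260,::-1]; im=cv2.resize(cv2.convertScaleAbs(im,alpha=1.9,beta=20),None,fx=8,fy=8,interpolation=cv2.INTER_CUBIC)
q=(proj('side',e)-[x0,y0]+.5)*k; cv2.circle(im,tuple(int(a) for a in q),3,(0,0,255),-1)
q=(proj('side',tip)-[x0,y0]+.5)*k; cv2.circle(im,tuple(int(a) for a in q),3,(0,255,0),-1); cv2.imwrite('pics/y_cs.png',im)
E
```

```text
clock: 29.65
ee_pos: [0.4948, 0.2614, 0.2697]
ee_rot: [[0.42, -0.907, -0.028], [-0.907, -0.42, 0.009], [-0.019, 0.022, -1.0]]
force: [-0.5, 0.2, -2.7]
width: 0.02
t 29.65 p [0.4948 0.2614 0.2697] yawx -65.15 zax [-0.0277  0.0085 -0.9996] F [-0.5401  0.2408 -2.6541] w 0.02 q [27.0094 13.5586 99.1835  1.2419 68.4537 91.6824]
eye [0.569  0.296  0.2599] to tip [ 0.5 -0.8 13.4]
```

View pics/y_cs.png

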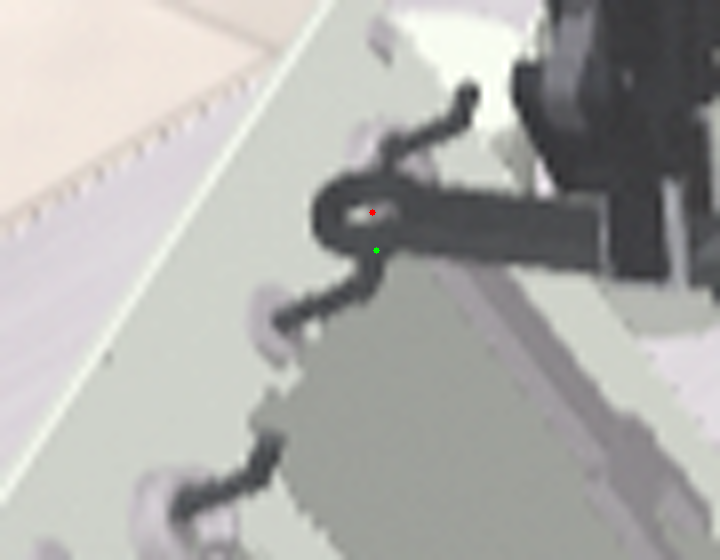

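```bash
python3 -m inch '[[0,0.3,-1,9,0],[0,0,0,3,0]]' 60
python3 -m inch '[[0,0,-1,6,0]]' 60
python3 -m inch '[[0,0,-1,4,0],[0,0,0,0,0]]' 60
python3 - <<'E'
from h import *
o,R=st(); p=np.array(o['ee_pos']); e=p+R@np.array([0,-.082,.008]); tip=K(-.0065,0,.2465)
print('eye',e,'to tip',(R.T@(tip-e)*1000).round(1))
o=snap('z')
im=o['side'][0][200:270,170:260,::-1]; im=cv2.resize(cv2.convertScaleAbs(im,alpha=1.9,beta=20),None,fx=8,fy=8,interpolation=cv2.INTER_CUBIC)
cv2.imwrite('pics/z_cs.png',im)
E
```

```text
clock: 30.0
ee_pos: [0.4966, 0.2622, 0.2592]
ee_rot: [[0.42, -0.907, -0.024], [-0.907, -0.421, 0.01], [-0.019, 0.018, -1.0]]
force: [-1.0, 1.0, -2.9]
width: 0.0195
clock: 30.12
ee_pos: [0.4976, 0.2628, 0.2532]
ee_rot: [[0.42, -0.907, -0.024], [-0.907, -0.421, 0.01], [-0.019, 0.017, -1.0]]
force: [0.6, 0.5, -2.9]
width: 0.0199
clock: 30.38
ee_pos: [0.4982, 0.2632, 0.2483]
ee_rot: [[0.42, -0.907, -0.025], [-0.907, -0.42, 0.01], [-0.019, 0.018, -1.0]]
force: [-0.1, -0.1, -2.7]
width: 0.0201
t 30.38 p [0.4982 0.2632 0.2483] yawx -65.15 zax [-0.0245  0.0101 -0.9996] F [-0.1315 -0.1496 -2.6704] w 0.0201 q [ 27.0103  14.9457 100.1948   1.2658  65.8532  91.6233]
eye [0.5724 0.2977 0.2389] to tip [ 0.2  3.5 -7.6]
```

View pics/z_cs.png

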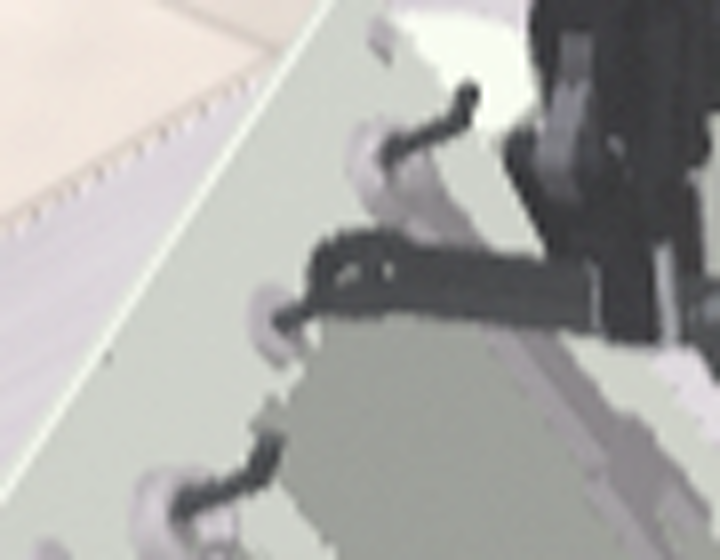

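```bash
python3 -m inch '[[0,0,-0.5,4,0],[0,0,-0.5,6,0]]' 20
python3 -m inch '[[0,0,-0.9,7,0]]' 20
python3 -m inch '[[0,0,-1.6,7,0]]' 20
python3 - <<'E'
from h import *
st()
o=snap('aa')
im=o['side'][0][200:270,170:260,::-1]; im=cv2.resize(cv2.convertScaleAbs(im,alpha=1.9,beta=20),None,fx=8,fy=8,interpolation=cv2.INTER_CUBIC)
cv2.imwrite('pics/aa_cs.png',im)
E
```

```text
clock: 30.72
ee_pos: [0.4999, 0.2642, 0.2394]
ee_rot: [[0.42, -0.907, -0.022], [-0.907, -0.421, 0.012], [-0.02, 0.015, -1.0]]
force: [0.3, -0.3, 4.0]
width: 0.0202
clock: 30.85
ee_pos: [0.5022, 0.2657, 0.233]
ee_rot: [[0.42, -0.907, -0.017], [-0.907, -0.421, 0.014], [-0.02, 0.01, -1.0]]
force: [4.8, 3.5, 3.6]
width: 0.0199
clock: 30.98
ee_pos: [0.5049, 0.2673, 0.2265]
ee_rot: [[0.42, -0.907, -0.014], [-0.907, -0.421, 0.016], [-0.02, 0.006, -1.0]]
force: [-1.5, -1.9, 1.9]
width: 0.0202
t 30.98 p [0.5049 0.2673 0.2265] yawx -65.13 zax [-0.0143  0.0157 -0.9998] F [-1.4902 -1.8791  1.9132] w 0.0202 q [ 27.0587  16.5541 100.9914   1.3242  62.7824  91.5774]
```

View pics/aa_cs.png

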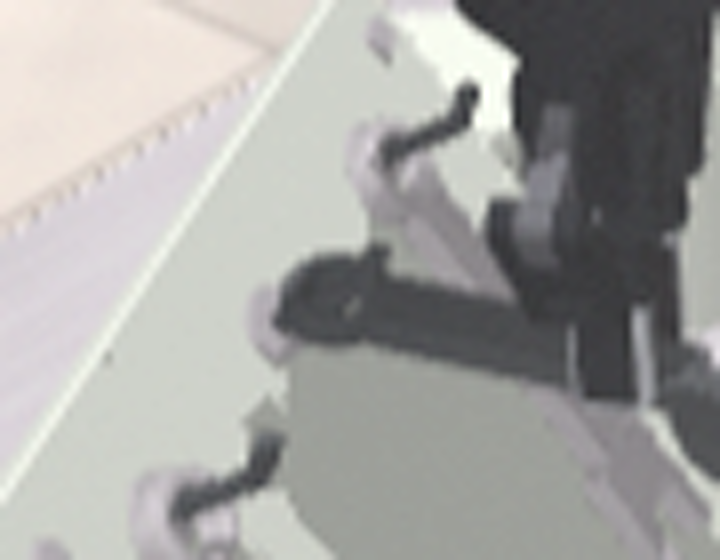

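```bash
python3 -m inch '[[0,0,-2.1,6.8,0],[0,0,-2.7,6.6,0]]' 20
python3 -m inch '[[0,0,-3.2,6.4,0]]' 20
python3 -m inch '[[0,0,-3.4,6,0]]' 20
python3 - <<'E'
from h import *
st()
o=snap('ab')
im=o['side'][0][190:280,160:270,::-1]; im=cv2.resize(cv2.convertScaleAbs(im,alpha=1.9,beta=20),None,fx=6.5,fy=6.5,interpolation=cv2.INTER_CUBIC)
cv2.imwrite('pics/ab_cs.png',im)
E
```

```text
clock: 31.32
ee_pos: [0.5116, 0.2708, 0.2127]
ee_rot: [[0.421, -0.907, -0.009], [-0.907, -0.421, 0.018], [-0.02, 0.001, -1.0]]
force: [-0.1, 2.3, 2.7]
width: 0.0201
clock: 31.45
ee_pos: [0.5127, 0.2714, 0.2049]
ee_rot: [[0.421, -0.907, -0.014], [-0.907, -0.421, 0.016], [-0.02, 0.006, -1.0]]
force: [-7.0, -3.5, 1.7]
width: 0.0201
clock: 31.58
ee_pos: [0.5139, 0.272, 0.1973]
ee_rot: [[0.421, -0.907, -0.018], [-0.907, -0.421, 0.014], [-0.02, 0.011, -1.0]]
force: [-3.0, 0.2, 1.9]
width: 0.0201
t 31.57 p [0.5139 0.272  0.1973] yawx -65.13 zax [-0.0183  0.0135 -0.9997] F [-3.024   0.1828  1.8584] w 0.0201 q [ 27.0749  19.3612 101.1113   1.3465  60.115   91.5177]
```

View pics/ab_cs.png

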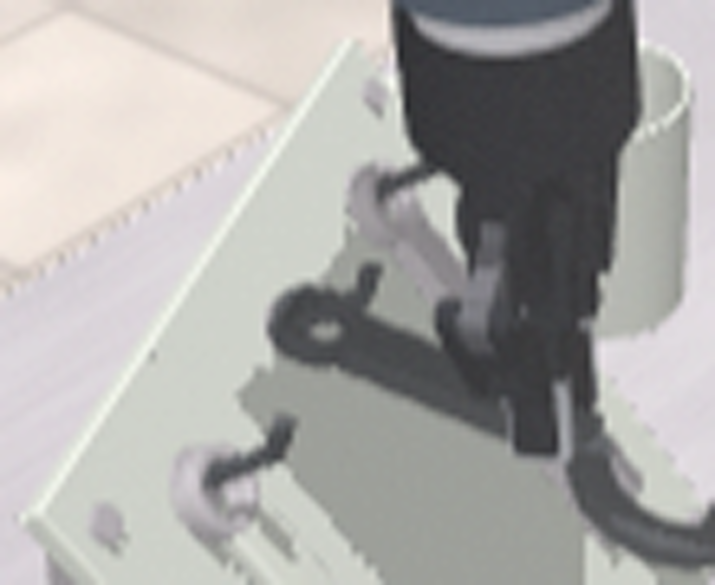

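```bash
python3 -m inch '[[0.5,0,0,0,0],[0.5,0,0,0,0],[0.5,0,0,0,0],[0.5,0,0,0,0]]' 20
python3 - <<'E'
from h import *
st()
o=snap('ac')
im=o['side'][0][190:290,160:270,::-1]; im=cv2.resize(cv2.convertScaleAbs(im,alpha=1.9,beta=20),None,fx=5.9,fy=5.9,interpolation=cv2.INTER_CUBIC)
cv2.imwrite('pics/ac_cs.png',im)
E
```

```text
clock: 32.17
ee_pos: [0.5144, 0.2719, 0.1968]
ee_rot: [[0.42, -0.907, -0.018], [-0.907, -0.42, 0.013], [-0.02, 0.011, -1.0]]
force: [-0.4, 0.7, 0.0]
width: 0.0427
t 32.17 p [0.5144 0.2719 0.1968] yawx -65.15 zax [-0.0178  0.0134 -0.9998] F [-0.4099  0.6577  0.0342] w 0.0427 q [ 27.0566  19.4156 101.0949   1.3269  60.0548  91.5294]
```

View pics/ac_cs.png

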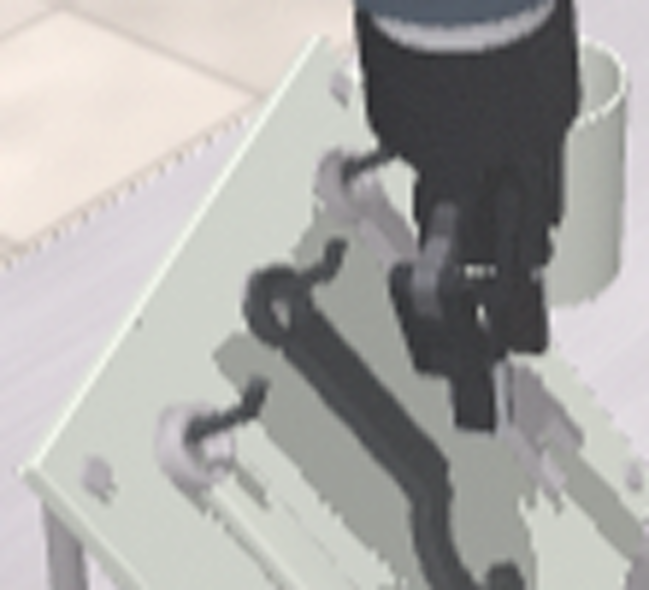

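Hanging. Back straight off, then check everything.

```bash
python3 -m inch '[[0.5,0,20,0,0],[0.5,0,50,0,0],[0.5,0,55,-30,0],[0.5,40,30,-40,0],[0.5,55,0,-20,0],[0.5,55,0,0,0],[0.5,55,0,0,0],[0.5,55,0,0,0],[0.5,0,0,0,0],[0.5,0,0,0,0]]' 20
python3 - <<'E'
from h import *
st()
o=snap('ad')
im=o['side'][0][180:380,140:340,::-1]; cv2.imwrite('pics/ad_cs.png',cv2.resize(cv2.convertScaleAbs(im,alpha=1.8,beta=20),None,fx=3,fy=3,interpolation=cv2.INTER_CUBIC))
im=o['top'][0][80:240,130:330,::-1]; cv2.imwrite('pics/ad_ct.png',cv2.resize(cv2.convertScaleAbs(im,alpha=1.7,beta=10),None,fx=3.7,fy=3.7,interpolation=cv2.INTER_CUBIC))
im=o['top'][0][100:240,330:490,::-1]; cv2.imwrite('pics/ad_cd.png',cv2.resize(cv2.convertScaleAbs(im,alpha=1.4,beta=10),None,fx=4.2,fy=4.2,interpolation=cv2.INTER_CUBIC))
for n in('a','ad'):
    im=cv2.imread(f'pics/{n}_top.png'); m=(im.max(2)<22).astype('uint8')
    k,l,s,c=cv2.connectedComponentsWithStats(m)
    print(n,[c[i] for i in range(1,k) if 40<s[i,4]<150 and 340<c[i,0]<400 and c[i,1]<250])
E
```

```text
clock: 33.52
ee_pos: [0.485, -0.0371, 0.287]
ee_rot: [[0.422, -0.906, -0.009], [-0.906, -0.422, 0.014], [-0.017, 0.003, -1.0]]
force: [-0.6, 0.4, 0.9]
width: 0.0428
t 33.52 p [ 0.485  -0.0371  0.287 ] yawx -65.02 zax [-0.0095  0.0139 -0.9999] F [-0.6473  0.3546  0.9292] w 0.0428 q [ -5.0605   5.4854 106.7068   0.8036  68.4205  59.657 ]
a [array([362.6494, 177.7273])]
ad [array([362.6154, 177.6795])]
```

View pics/ad_cs.png

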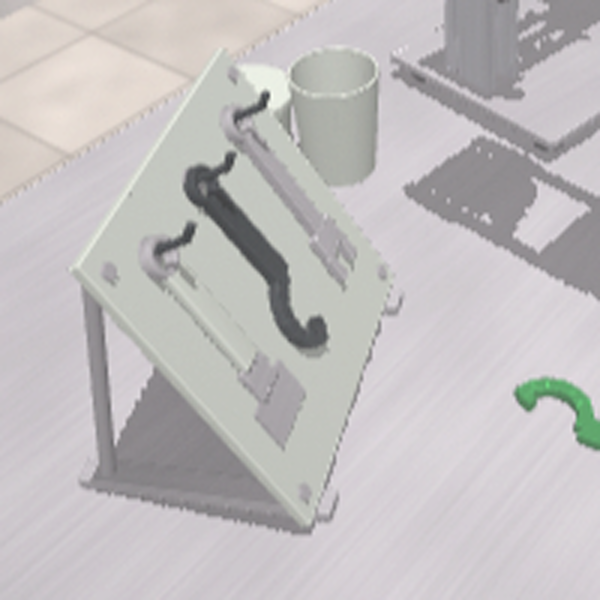

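View pics/ad_ct.png

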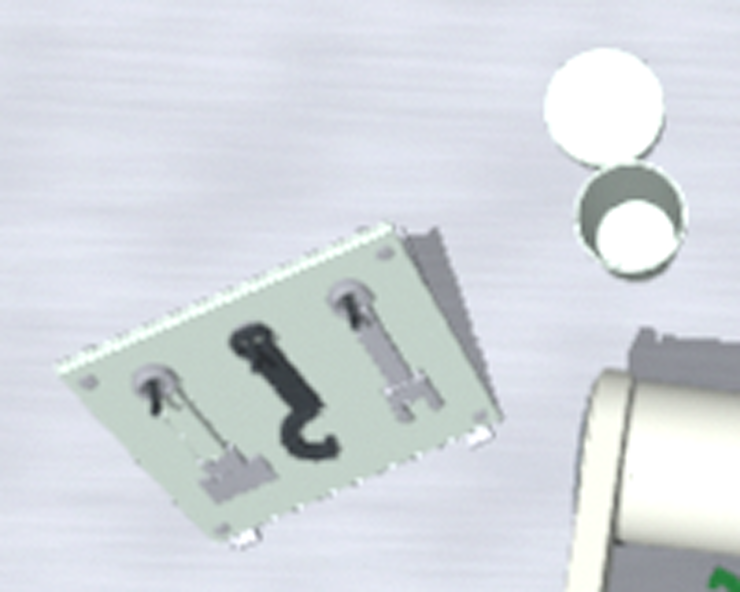

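View pics/ad_cd.png

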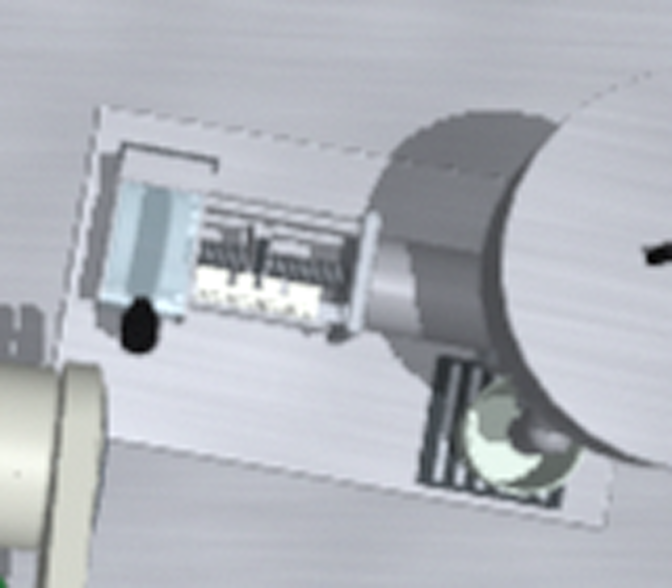

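Run:
```python
from m import *
for x in(4,0,-4): print(cen(prof('p','top',x,ys,.205),54,66),cen(prof('ad','top',x,ys,.205),54,66))
print(robot.close_job())
```

```text
(61.4, 61.25) (61.3, 61.0)
(60.6, 60.75) (60.6, 61.0)
(60.9, 60.5) (60.9, 60.5)
the job is handed in; nothing more can be done
None
```

I opened the guard by its knob, rolled the wheel down in three fingertip strokes, closed the guard, and hung the grey spanner on the middle hook. The job is handed in at about 34 s of the 72 s allowed; no verdict comes back.

- **Guard:** in the top view the knob is within 0.1 px of where it was at the start, so the guard is fully closed.
- **Pointer:** it stands over the middle notch and has not moved since the wheel was set. The two views disagree slightly: the side view puts it about 0 mm off and the top view about +0.3 to +1.7 mm, depending on which part of the pointer is measured. Both are within 2.5 mm.
- **Spanner:** it hangs by its eye near the hook's root, flat against the board. I let go of it and backed the gripper clear, with no force reading left. I did not measure its speed.
- **Wrench, scraper, cups, tub and green look-alikes:** none looked moved in the last pictures. I judged this by eye, not by measurement.

Three things did not go as planned:

- **Finger angle:** the moves could not tilt the tool, so I rolled the wheel with the open outer finger pointing almost straight down instead of tilted 30 to 50 degrees.
- **Contact with the open guard:** on the first approach to the wheel the gripper most likely touched the opened guard at about 12 N. I backed off and came in lower.
- **Force when closing:** pressing the guard against its closed stop briefly read about 42 N at the wrist, with the fingers gripping the knob.

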